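# Reverse the washed trimming tools in the spring clip, load the drier and set its timer

## Robot

A 7-joint arm with a two-finger parallel gripper is mounted at the origin on a cart in front of the work surface, level with it; the furniture and walls round the work are solid. World frame = base frame: x ahead of the robot, y to its left, z up, the work surface at z = 0. Lengths are in m, angles in degrees, forces in N, time in s.
With the tool pointing down it reaches from about 0.425 to 0.875 m from the base axis. Payload 4.7 kg.
Tool frame: the origin (TCP) lies midway between the tips of the shut fingers; the grasp point (between the pads) lies 19 mm behind it; z points along the fingers, y is the line along which they close (so a half turn about z gives the same grasp; the last joint's range is limited). The gripper opens to 87 mm and grips with 3 to 60 N. Pads are 19 mm wide; open, the fingers measure 117 mm over their backs; the gripper's body (75 mm by 190 mm) begins 51 mm behind the grasp point.
Start: joints at [-74.135, 18.392, -4.016, 83.108, 1.295, 78.541, -3.26], TCP at [0.169, 0.628, 0.223] pointing down, gripper open.
Joint ranges: [-163.93, 163.93], [-17.29, 119.83], [-79.2, 71.16], [3.27, 140.29], [-89.18, 269.18], [5.43, 117.66], [-154.24, 154.24]. Speed limits (degrees/s): [147.25, 147.25, 180, 180, 180, 180, 180].

## Interface

Orientations are given as [roll, pitch, yaw] about the fixed x, y, z axes, in that order (R = Rz(yaw) Ry(pitch) Rx(roll)).
In Python, from cell import env, viewer, boxes_of, masks_of gives the robot as it stands. The module is installed in compiled form; this text tells all that it offers.
- The arm moves only by the tool apply_moves, never from a script. Its argument "moves" is a list of rows, each a list of 7 numbers: the shift along the tool's x, y, z scaled (see below), then the turn, a rotation vector about the tool's x, y, z scaled (see below), then the opening, from 0 (shut) to 1 (fully open). A call has 1 to 20 rows; each row is the pose to reach, as a shift and turn from the pose commanded when the call began, along the tool's axes at that moment; what a row does not reach only later rows make up. The controller multiplies each number of a shift by 0.2 m and each number of a turn by 1.5 rad. A row lasts 1/10 s, in which the tool goes at most 50 mm and 8.59 degrees, less where a joint would pass 70% of its speed; a pose out of reach is approached as far as the arm can. A call with a number of a shift or a turn outside -1 to 1 is refused whole. A call with a gripper value outside its range is refused whole. The fingers move at their own pace and stop on an object; "grip_force" is the grip in N (left out, the last holds). Time passes only in rows, so rows that repeat a pose let the fingers close. It gives the time, the measured TCP pose, the force, the opening and the grip force at its end, in the units of the state.
- env.get_obs(): the state, without advancing time (a new reading comes with each control period).
- viewer.read_camera(name): name is "scene" or "top" or "wrist"; returns the picture (384x512x3 uint8, red, green, blue); there is no depth.
- viewer.get_calibration(name): a dict with "fov_y" (degrees; the focal length in pixels is half the picture's height over the tangent of half this angle, whatever the lens; pixels are square), "cx", "cy" (the principal point, pixels), "position" and "orientation" of the camera in the world. Camera axes: x right, y up, looking along -z (the intrinsics and any distortion apply to the point x, -y, -z); pixel columns grow to the right and rows downward; lengths in m; the calibration is good to about 2 mm. A picture is of the moment at which its call begins: read the wrist's pose just before it. get_calibration takes no time and is no camera call; for the wrist camera it gives the pose at the moment of the call.
- env.sign_off(): hands the job in; it is judged then, once.
Trained networks look in the newest picture that a camera, given by its name, has taken for a name from the list of things; names that differ only in an ending like _2 or _b are one class to them, and where a whole thing is asked for, a point or a joint stands for the part that bears it (a point fixed in the world has none). Each returns a list of dicts, best first, with "conf" (0 to 1); they miss things now and then, are a little off and sometimes report something else, mostly with a low value. They report only what shows in the picture. A call takes as long as a camera call. They do not tell look-alikes from the thing itself.
- boxes_of(camera, target): "location" ([column, row] in pixels, amid what is visible of it).
- masks_of(camera, target): "pixels" (384x512 bool, what is visible of it) and "location" ([column, row] in pixels, amid what is visible of it).
The state is a dict: "time_s": time; "qpos": joint angles; "joint_velocities": joint speeds; "effort": joint torques, N m; "tool_pos": TCP position; "tool_rot": TCP orientation; "force": force on the tool from outside, world axes, zero at the start; "wrist_torque": the same for the moment, N m; "grip_width": finger opening in m; "grasp_force": force on a finger pad.
Only numpy, scipy, OpenCV 4.12 (cv2) and the standard library are available. Lean on these libraries where they do the work, as an engineer would, in place of code of your own. Each camera call takes 0.05 s, during which the arm holds its last target. There are 200 camera calls.

## Task

Take the trimming tools out of the wooden draining rack one after another, from left to right; set each in the spring clip, let go and take it again by its other half, then slide it with the large loop first and fully home into a free bay of the grey tool drier. When all of them are in, turn the dial on the drier clockwise until its white pointer line points at the black tab on the rim of its scale. Leave everything else on the bench alone.

Things in the scene. Friction and masses are not known exactly. Their poses are not given: they have to be found in the camera images.
- tool_1_mid (a point): Middle of trimming tool 1 (left bay of the rack at the start; may be absent: None), half-way up, 7.5 mm over what it lies on. 202 mm long, 35 g, balanced here. Wooden handle, to be gripped as 16 wide x 15 thick, from x = -58 to +67 mm; beyond it 9 mm ferrules, then flat steel loops: LARGE (32 wide) to x = -101, small (under 16 wide) to x = +101. +x runs to the small loop, z up
- tool_1_loop (a point): Centre of the large loop of tool 1, 88 mm from its middle point, at -x of the tool
- tool_2_mid (a point): Middle of trimming tool 2 (middle bay of the rack at the start; may be absent: None), half-way up, 7.5 mm over what it lies on. 202 mm long, 35 g, balanced here. Wooden handle, to be gripped as 16 wide x 15 thick, from x = -58 to +67 mm; beyond it 9 mm ferrules, then flat steel loops: LARGE (32 wide) to x = -101, small (under 16 wide) to x = +101. +x runs to the small loop, z up
- tool_2_loop (a point): Centre of the large loop of tool 2, 88 mm from its middle point, at -x of the tool
- tool_3_mid (a point): Middle of trimming tool 3 (right bay of the rack at the start; may be absent: None), half-way up, 7.5 mm over what it lies on. 202 mm long, 35 g, balanced here. Wooden handle, to be gripped as 16 wide x 15 thick, from x = -58 to +67 mm; beyond it 9 mm ferrules, then flat steel loops: LARGE (32 wide) to x = -101, small (under 16 wide) to x = +101. +x runs to the small loop, z up
- tool_3_loop (a point): Centre of the large loop of tool 3, 88 mm from its middle point, at -x of the tool
- rack: Low wooden draining rack, fixed, 125 deep (x) x 254 wide (y) x 50 high; origin: centre of its underside, +x to the rear. Floor 16 mm up, reaching forward to x = -62; three bays (y = +74, 0, -74), 42 wide, 27 high, open in front (-x), closed at the rear, roofed from x = -40 backwards. Tool middles lie near x = -53, large loop to the front
- rack_front (a point): Middle of the rack's front floor edge, 16 mm up; axes as the rack. The tools' large-loop halves stick out forward past this edge, free all round; their other halves are under the roof, so a tool comes out only when drawn about 110 mm straight forward (-x)
- clip_grip (a point): Fixed spring clip on a foot 66 x 78 x 14 mm. This point: where a seated tool's axis lies, 55 mm over the table. Axes: x along the tool (either way round), z up. The handle is pressed straight down onto a steel rest between two sprung jaws, 16 mm long along x (4 to 8 N; each grips about 2 N), and lifted straight out. Flared jaw tops: 84 mm over the table, 31 mm apart across y
- drier: Grey metal warm-air tool drier, fixed, 130 deep (x) x 254 wide (y) x 50 high without dial; origin: centre of its underside, +x to the rear. Floor 16 mm up, reaching forward to x = -65; three bays (y = +74, 0, -74), 42 wide, 27 high, open in front (-x), closed at the rear (inner face x = +56), hood from x = -48 backwards. One tool a bay, any bay
- drier_home (a point): Where the middle of a tool lies that is fully home in the drier's middle bay: large loop touching the rear, other half sticking out to the front (-x). Axes as the drier; the other bays' home points are 74 mm to either side in y
- dial (a joint): Timer dial on the drier's hood: angle in rad, 0 = pointer straight to the drier's front (-x), growing clockwise seen from above, up to 2.6; stays where it is left (friction 0.03 N m)
- dial_grip (a point): On the dial's vertical axis at the height to grip (87 mm over the table). The dial is a 44 mm disc with an upright bar across it, 42 long x 14 thick, top 94 mm over the table; axes turn with the dial: the bar lies along x, the white pointer line is on its -x half
- dial_pointer (a point): Outer end of the white pointer line on top of the dial's bar, 18 mm from its axis; axes turn with the dial
- mark_tab (a point): Black tab, 12 x 6 x 8 mm, standing at the rim of the dial's scale, 47 mm from the dial's axis: the mark to turn the pointer to. Its -x axis points from the dial's axis out through the tab, so when set right its x axis and that of dial_pointer agree. It sits 0.8 to 1.45 rad clockwise of the drier's front and does not move
- stamp_1: Bystander to be left alone: wooden stamp, 19 x 54 mm, upright; origin at the centre of its underside
- stamp_2: Bystander to be left alone: reddish stamp, 19 x 54 mm, upright; origin at the centre of its underside
- masking_tape: Bystander to be left alone: roll of tape, 103 x 25 mm; origin at the centre of its underside
- test_tile_2: Bystander to be left alone: brown L-shaped test tile, 30 x 38 x 50 mm; origin at the centre of its underside
Things that resemble listed ones, but are neither listed nor needed, are in the scene too. Leave any green or purple look-alike of the part that bears clip_grip alone.

How it is judged (in metres and radians):
On the way, in this order (a step that is already met when the one before it is completed fails the run):
1. the first (leftmost) tool of the rack lies in the spring clip, let go (contact force between tool_1 and the fingers below 0.05 N and horizontal distance between tool_1_mid and clip_grip below 0.03 m and y of tool_1_mid in the frame of clip_grip between -0.006 and 0.006 m and z of tool_1_mid in the frame of clip_grip between -0.006 and 0.01 m and angle between the x axis of tool_1_mid and the x axis of clip_grip, either way round below 0.2 rad and linear speed of tool_1 below 0.03 m/s), for 0.2 s.
2. the second (middle) tool of the rack lies in the spring clip, let go (contact force between tool_2 and the fingers below 0.05 N and horizontal distance between tool_2_mid and clip_grip below 0.03 m and y of tool_2_mid in the frame of clip_grip between -0.006 and 0.006 m and z of tool_2_mid in the frame of clip_grip between -0.006 and 0.01 m and angle between the x axis of tool_2_mid and the x axis of clip_grip, either way round below 0.2 rad and linear speed of tool_2 below 0.03 m/s), for 0.2 s.
3. the third (rightmost) tool of the rack lies in the spring clip, let go (contact force between tool_3 and the fingers below 0.05 N and horizontal distance between tool_3_mid and clip_grip below 0.03 m and y of tool_3_mid in the frame of clip_grip between -0.006 and 0.006 m and z of tool_3_mid in the frame of clip_grip between -0.006 and 0.01 m and angle between the x axis of tool_3_mid and the x axis of clip_grip, either way round below 0.2 rad and linear speed of tool_3 below 0.03 m/s), for 0.2 s.
4. all tools are home in the drier, large loop first and let go, while the dial is still near its start (x of tool_1_mid in the frame of drier between -0.054 and -0.034 m and y of tool_1_mid in the frame of drier between -0.1 and 0.1 m and z of tool_1_mid in the frame of drier between 0.016 and 0.034 m and x of each of tool_1_loop, tool_2_loop, tool_3_loop in the frame of drier above 0.03 m and angle between the x axis of each of tool_1_mid, tool_2_mid, tool_3_mid and the x axis of drier, either way round below 0.3 rad and linear speed of each of tool_1, tool_2, tool_3 below 0.02 m/s and contact force between each of tool_1, tool_2, tool_3 and the fingers below 0.05 N and x of tool_2_mid in the frame of drier between -0.054 and -0.034 m and y of tool_2_mid in the frame of drier between -0.1 and 0.1 m and z of tool_2_mid in the frame of drier between 0.016 and 0.034 m and x of tool_3_mid in the frame of drier between -0.054 and -0.034 m and y of tool_3_mid in the frame of drier between -0.1 and 0.1 m and z of tool_3_mid in the frame of drier between 0.016 and 0.034 m and value of joint dial below 0.45 rad), for 0.2 s.
5. the dial points at the tab (angle between the x axis of dial_pointer and the x axis of mark_tab, either way round below 0.12 rad), for 0.2 s.
At the end, for the whole second after the job is handed in: Every tool lies at rest in the drier, large loop to the rear, its middle within 10 mm in depth of the fully-home place, in line with the bay within 0.3 rad; the dial's pointer is within 0.12 rad (7 degrees) of the tab (x of tool_1_mid in the frame of drier between -0.054 and -0.034 m and y of tool_1_mid in the frame of drier between -0.1 and 0.1 m and z of tool_1_mid in the frame of drier between 0.016 and 0.034 m and x of each of tool_1_loop, tool_2_loop, tool_3_loop in the frame of drier above 0.03 m and angle between the x axis of each of tool_1_mid, tool_2_mid, tool_3_mid and the x axis of drier, either way round below 0.3 rad and linear speed of each of tool_1, tool_2, tool_3 below 0.02 m/s and contact force between each of tool_1, tool_2, tool_3 and the fingers below 0.05 N and x of tool_2_mid in the frame of drier between -0.054 and -0.034 m and y of tool_2_mid in the frame of drier between -0.1 and 0.1 m and z of tool_2_mid in the frame of drier between 0.016 and 0.034 m and x of tool_3_mid in the frame of drier between -0.054 and -0.034 m and y of tool_3_mid in the frame of drier between -0.1 and 0.1 m and z of tool_3_mid in the frame of drier between 0.016 and 0.034 m and angle between the x axis of dial_pointer and the x axis of mark_tab, either way round below 0.12 rad and velocity of joint dial below 0.05 rad/s); the robot touches nothing.
It fails at once if stamp 1 is moved more than 4 cm (distance of stamp_1 from where it was at the start of the episode above 0.04 m).
It fails at once if stamp 2 is moved more than 4 cm (distance of stamp_2 from where it was at the start of the episode above 0.04 m).
It fails at once if masking tape is moved more than 4 cm (distance of masking_tape from where it was at the start of the episode above 0.04 m).
It fails at once if test tile 2 is moved more than 4 cm (distance of test_tile_2 from where it was at the start of the episode above 0.04 m).
Of tool_1, tool_2, tool_3 only 2 to 3 are there at a start; the rules pass over those that are not, and their reading is None.
At some moment in a run one of tool_1, tool_2, tool_3 may be knocked a few centimetres aside while the robot is not near it.
Once in a run the grip may slacken for a moment while it holds something.
It also fails if it takes over 210 s, if anything falls off the work surface, if the arm or the gripper's body presses on something with over 40 N, if the wrist force passes 120 N, or if a joint passes its speed limit or range.

## Working session

There is one attempt and no reset: what is moved stays moved. The work goes in short steps, Python scripts to look and compute and a tool call to move; the robot and the scene stay as the last step left them, time stands still between calls to the robot, and variables do not carry over. Pictures are saved under pics/ and viewed, at most 14 in all, crops included, and the job is handed in when it is done.

Besides the shell and the picture viewer there is one more tool, called after "Emit:" by a JSON object that holds its "op" and its "data", one argument or row to a line. apply_moves: Moves the arm, as the interface text tells. Shifts and turns lie within -1 to 1; 1 stands for 0.2 m of shift or 1.5 rad of turn. Its arguments: {"type":"object","properties":{"moves":{"type":"array","items":{"type":"array","items":{"type":"number","minimum":-1,"maximum":1}}},"grip_force":{"type":"number"}},"required":["moves"]}

```bash
mkdir -p pics; ls; python3 - <<'E'
from cell import env, viewer
import cv2, numpy as np
print(env.get_obs())
for n in ["scene","top","wrist"]:
    c=viewer.get_calibration(n); print(n,c)
    cv2.imwrite(f"pics/{n}0.png",viewer.read_camera(n)[:,:,::-1])
a=cv2.imread("pics/scene0.png");b=cv2.imread("pics/top0.png")
cv2.imwrite("pics/top0x.png",cv2.resize(b,(800,600),interpolation=cv2.INTER_CUBIC))
cv2.imwrite("pics/scene0x.png",cv2.resize(a,(800,600),interpolation=cv2.INTER_CUBIC))
E
```

```text
pics
{'time_s': 0.0, 'qpos': array([-74.13644826,  18.44037714,  -4.01509317,  83.17502986,
         1.29551273,  78.53964441,  -3.25892354]), 'joint_velocities': array([-0.02274332, -0.027328  ,  0.16339159, -0.01530695,  0.1317199 ,
        0.01448138, -0.03029702]), 'effort': array([ 9.98440737e-04, -4.91306984e+01, -4.03451370e-01, -3.12521625e+01,
       -6.40251744e-02,  4.38611617e-02,  1.82257322e-04]), 'tool_pos': array([0.16875669, 0.62714291, 0.22144539]), 'tool_rot': array([-1.79890217e+02,  6.32444488e-03,  1.64946970e+02]), 'force': array([-0.35979191,  1.04307042, -0.11865752]), 'wrist_torque': array([-0.00389754,  0.01364539,  0.06439448]), 'grasp_force': 0.0, 'grip_width': 0.08716150794281532}
scene {'fov_y': 51.96752883731171, 'cx': 252.3553582772457, 'cy': 194.73001551868606, 'position': array([-0.1165621 , -0.7275024 ,  0.65061003]), 'orientation': array([ 60.30943707,   0.34772429, -44.081307  ])}
top {'fov_y': 47.439567823089455, 'cx': 254.54418986111574, 'cy': 194.96106377457798, 'position': array([ 0.3958421 , -0.02165009,  1.70074965]), 'orientation': array([  6.78419285,  -0.10448809, -88.95972506])}
wrist {'fov_y': 70.55055896471231, 'cx': 250.4063350763953, 'cy': 190.69946933587963, 'position': array([0.0962037 , 0.6472787 , 0.38231569]), 'orientation': array([-1.58606747e+01,  5.85017396e-02,  7.49027677e+01])}
```

View pics/top0x.png

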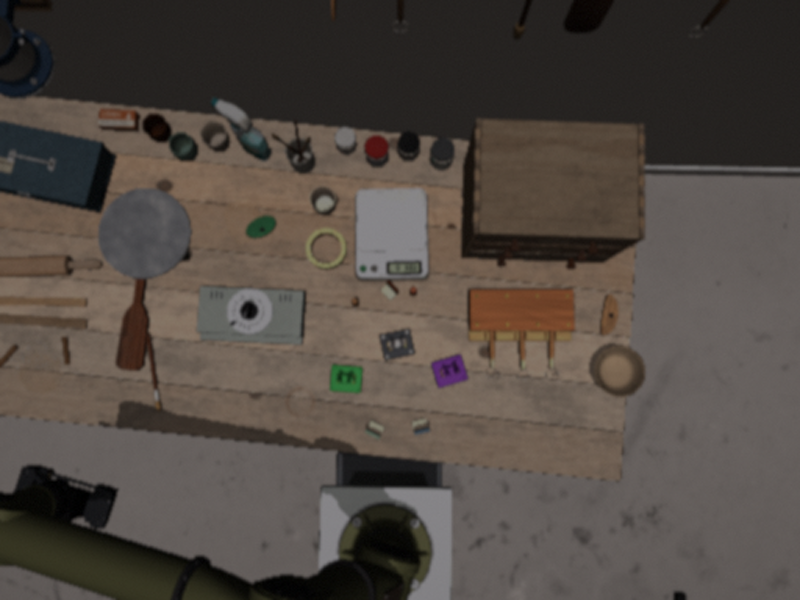

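View pics/scene0x.png

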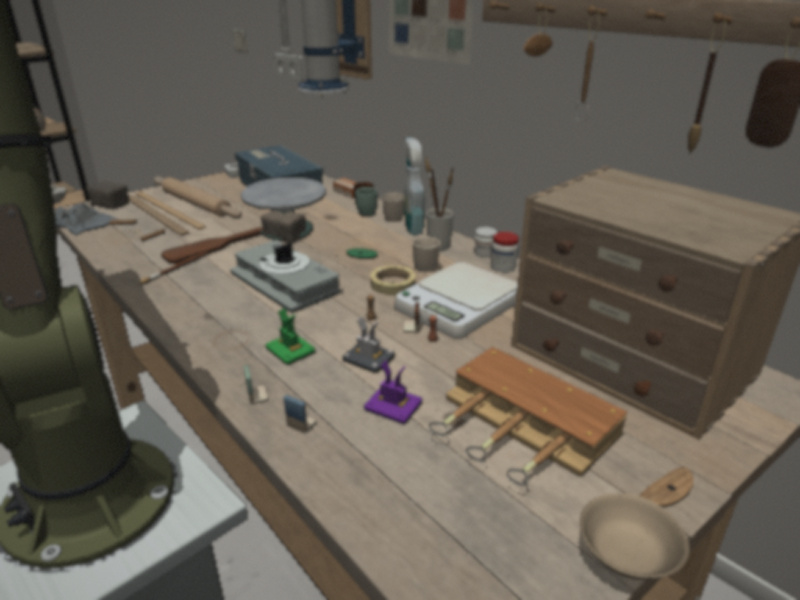

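The top view (800x600 scale) shows the drier at (250,314) with its dial, and the rack at (521,313) with three tools in front, at x ≈ 491, 522 and 551. There are three clip candidates: dark grey at (396,344), green at (346,378) and purple at (449,370). The dark grey one fits, since the green and purple ones are named as look-alikes. I'll confirm this from close by.

```bash
cat > h.py <<'E'
import numpy as np, cv2
from scipy.spatial.transform import Rotation as R
from cell import env, viewer, boxes_of, masks_of
def K(c): 
    f=192/np.tan(np.radians(c["fov_y"]/2)); return f
def Rm(c): return R.from_euler("xyz",c["orientation"],degrees=True).as_matrix()
def ray(c,p):
    f=K(c); d=np.array([(p[0]-c["cx"])/f,-(p[1]-c["cy"])/f,-1.0]); return Rm(c)@d
def onz(c,p,z):
    d=ray(c,p); o=np.array(c["position"]); return o+d*(z-o[2])/d[2]
def proj(c,P):
    q=Rm(c).T@(np.array(P)-c["position"]); f=K(c); return np.array([c["cx"]+f*q[0]/-q[2], c["cy"]-f*q[1]/-q[2]])
def go(pos,yaw,frm=None):
    """row numbers (shift, turn) from measured (or given pos,yaw) pose to world pos, yaw, pointing down"""
    if frm is None:
        o=env.get_obs(); p0=np.array(o["tool_pos"]); R0=R.from_euler("xyz",o["tool_rot"],degrees=True)
    else: p0=np.array(frm[0]); R0=R.from_euler("xyz",[180,0,frm[1]],degrees=True)
    R1=R.from_euler("xyz",[180,0,yaw],degrees=True)
    s=R0.inv().apply(np.array(pos)-p0)/0.2; t=(R0.inv()*R1).as_rotvec()/1.5
    return np.round(np.r_[s,t],3).tolist()
def path(*wps):
    """wps: (pos,yaw) list, relative to current measured pose; first is go-to"""
    for p,y in wps: print(go(p,y))
def snap(name,fn=None,big=None):
    c=viewer.get_calibration(name); im=viewer.read_camera(name)
    if fn:
        o=im[:,:,::-1]
        if big: o=cv2.resize(o[big[1]:big[3],big[0]:big[2]],None,fx=big[4],fy=big[4],interpolation=cv2.INTER_CUBIC)
        cv2.imwrite("pics/"+fn,o)
    return c,im
E
python3 - <<'E'
from h import *
for cam in ["top","scene"]:
    c,im=snap(cam)
    for t,z in [("rack",.03),("tool_1_mid",.02),("tool_1_loop",.02),("clip_grip",.055),("drier",.04),("dial",.09),("mark_tab",.06),("stamp_1",.027),("test_tile_2",.025),("masking_tape",.012)]:
        print(cam,t,[(round(b["conf"],2),np.round(b["location"]).tolist(),onz(c,b["location"],z).round(3)[:2].tolist()) for b in boxes_of(cam,t)[:4]])
E
```

```text
top rack [(0.88, [334.0, 200.0], [0.582, -0.329])]
top tool_1_mid [(0.57, [313.0, 222.0], [0.494, -0.249]), (0.37, [331.0, 219.0], [0.507, -0.317])]
top tool_1_loop [(0.48, [252.0, 221.0], [0.496, -0.015]), (0.47, [314.0, 221.0], [0.499, -0.252])]
top clip_grip [(0.88, [287.0, 240.0], [0.425, -0.145]), (0.63, [219.0, 242.0], [0.413, 0.109]), (0.61, [251.0, 222.0], [0.491, -0.01])]
top drier [(0.57, [160.0, 203.0], [0.556, 0.339])]
top dial [(0.67, [163.0, 199.0], [0.567, 0.318])]
top mark_tab [(0.21, [332.0, 221.0], [0.499, -0.316]), (0.18, [160.0, 202.0], [0.557, 0.337])]
top stamp_1 []
top test_tile_2 [(0.44, [331.0, 219.0], [0.507, -0.315])]
top masking_tape [(0.67, [210.0, 166.0], [0.707, 0.155])]
scene rack [(0.62, [347.0, 260.0], [0.577, -0.34])]
scene tool_1_mid [(0.63, [302.0, 260.0], [0.51, -0.253])]
scene tool_1_loop [(0.47, [294.0, 263.0], [0.487, -0.249])]
scene clip_grip [(0.91, [183.0, 221.0], [0.371, 0.056]), (0.8, [236.0, 224.0], [0.467, -0.058]), (0.16, [323.0, 274.0], [0.468, -0.346])]
scene drier [(0.58, [182.0, 177.0], [0.539, 0.299])]
scene dial [(0.53, [180.0, 166.0], [0.53, 0.289])]
scene mark_tab []
scene stamp_1 [(0.56, [237.0, 198.0], [0.591, 0.079]), (0.48, [276.0, 210.0], [0.628, -0.053]), (0.25, [266.0, 208.0], [0.614, -0.025])]
scene test_tile_2 [(0.44, [265.0, 206.0], [0.623, -0.014])]
scene masking_tape [(0.93, [248.0, 174.0], [0.752, 0.199])]
```

```bash
python3 - <<'E'
from h import *
path(([0.43,0.335,0.22],180))
E
```

```text
[-1.641, -1.074, 0.013, 0.0, 0.0, -0.175]
```

Emit:
{"op": "apply_moves", "data": {
  "moves": [
    [-0.25,-0.16,0,0,0,0,1],
    [-0.5,-0.32,0,0,0,0,1],
    [-0.75,-0.48,0,0,0,0,1],
    [-0.82,-0.54,0,0,0,0,1]
  ]
}}

```text
time_s: 1.65
tool_pos: [0.301, 0.4789, 0.2227]
tool_rot: [180.0, 0.0, 164.9]
force: [0.5, -0.2, 0.4]
grip_width: 0.0869
grasp_force: 0.0
```

Emit:
{"op": "apply_moves", "data": {
  "moves": [
    [-0.25,-0.16,0,0,0,-0.05,1],
    [-0.5,-0.32,0,0,0,-0.1,1],
    [-0.75,-0.48,0,0,0,-0.15,1],
    [-0.82,-0.54,0,0,0,-0.175,1],
    [-0.82,-0.54,0,0,0,-0.175,1],
    [-0.82,-0.54,0,0,0,-0.175,1],
    [-0.82,-0.54,0,0,0,-0.175,1],
    [-0.82,-0.54,0,0,0,-0.175,1],
    [-0.82,-0.54,0,0,0,-0.175,1]
  ]
}}

```text
time_s: 2.55
tool_pos: [0.4285, 0.3352, 0.2225]
tool_rot: [180.0, -0.0, -179.9]
force: [-0.1, 0.2, 0.5]
grip_width: 0.087
grasp_force: 0.0
```

```bash
python3 - <<'E'
from h import *
o=env.get_obs(); print(o["time_s"],o["tool_pos"],o["tool_rot"],o["qpos"].round(1))
c,im=snap("wrist","w1.png",(0,0,512,384,1.5)); print(c)
for t,z in [("drier",.05),("dial",.09),("mark_tab",.058),("dial_pointer",.094)]:
    print(t,[(round(b["conf"],2),np.round(b["location"]).tolist(),onz(c,b["location"],z).round(3)[:2].tolist()) for b in boxes_of("wrist",t)[:4]])
E
```

```text
2.55 [0.42852935 0.33517986 0.22248095] [ 1.79994510e+02 -1.11114566e-02 -1.79864723e+02] [-49.5   5.4   9.3  98.7  -0.9  76.   50.1]
{'fov_y': 70.55055896471231, 'cx': 250.4063350763953, 'cy': 190.69946933587963, 'position': array([0.35335608, 0.33538977, 0.38326414]), 'orientation': array([-1.58547817e+01, -3.97324113e-02,  9.00950415e+01])}
drier [(0.91, [246.0, 248.0], [0.528, 0.33]), (0.37, [254.0, 283.0], [0.583, 0.341])]
dial [(0.89, [252.0, 283.0], [0.556, 0.338]), (0.33, [248.0, 249.0], [0.51, 0.334])]
mark_tab []
dial_pointer [(0.84, [252.0, 285.0], [0.555, 0.337])]
```

View pics/w1.png

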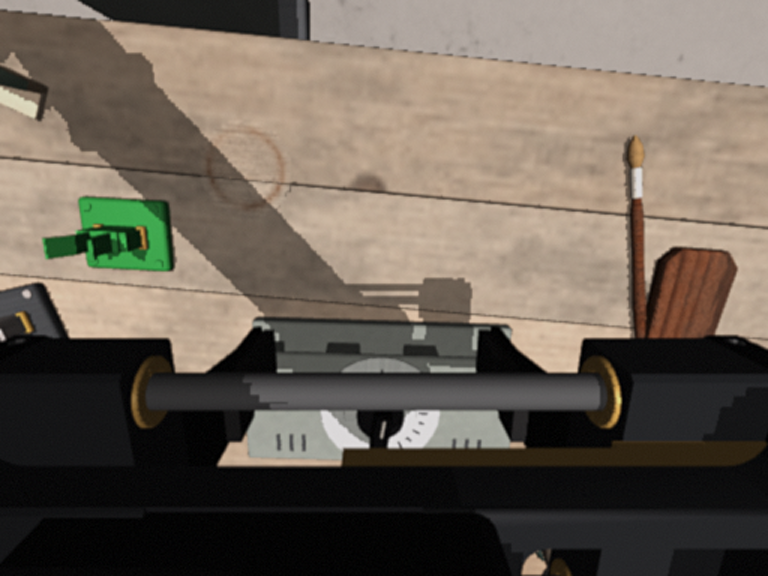

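```bash
python3 - <<'E'
from h import *
def tri(ps):
    A=np.zeros((3,3));b=np.zeros(3)
    for n,p in ps:
        c=viewer.get_calibration(n);d=ray(c,p);d/=np.linalg.norm(d);M=np.eye(3)-np.outer(d,d);A+=M;b+=M@c["position"]
    return np.linalg.solve(A,b)
print("disc",tri([("scene",(182,123)),("top",(93,149))]))
path(([0.57,0.34,0.24],180))
E
```

```text
disc [0.74589785 0.58059477 0.11101804]
[-0.704, 0.029, -0.087, -0.0, 0.0, 0.0]
```

Emit:
{"op": "apply_moves", "data": {
  "moves": [
    [-0.25,0.01,-0.04,0,0,0,1],
    [-0.5,0.02,-0.09,0,0,0,1],
    [-0.7,0.03,-0.09,0,0,0,1],
    [-0.7,0.03,-0.09,0,0,0,1],
    [-0.7,0.03,-0.09,0,0,0,1],
    [-0.7,0.03,-0.09,0,0,0,1]
  ]
}}

```text
time_s: 3.4
tool_pos: [0.5682, 0.3405, 0.2404]
tool_rot: [180.0, -0.1, -179.9]
force: [-0.2, -0.7, -0.2]
grip_width: 0.0873
grasp_force: 0.0
```

```bash
python3 - <<'E'
from h import *
o=env.get_obs(); print(o["time_s"],o["tool_pos"],o["tool_rot"],o["qpos"].round(1))
c,im=snap("wrist","w2.png",(0,0,512,384,1.5)); print(c)
for t,z in [("drier",.05),("dial",.09),("mark_tab",.058),("dial_pointer",.094)]:
    print(t,[(round(b["conf"],2),np.round(b["location"]).tolist(),onz(c,b["location"],z).round(3)[:2].tolist()) for b in boxes_of("wrist",t)[:4]])
E
```

```text
3.4 [0.56823908 0.34050645 0.24044743] [ 1.79977900e+02 -6.53585498e-02 -1.79944324e+02] [-43.3  19.6  13.3  80.1  -4.5  80.9  60. ]
{'fov_y': 70.55055896471231, 'cx': 250.4063350763953, 'cy': 190.69946933587963, 'position': array([0.49323588, 0.34075478, 0.40129244]), 'orientation': array([-1.57998260e+01, -5.53231008e-02,  9.00116841e+01])}
drier [(0.88, [254.0, 165.0], [0.558, 0.346])]
dial [(0.86, [249.0, 175.0], [0.562, 0.339])]
mark_tab [(0.44, [281.0, 148.0], [0.535, 0.38])]
dial_pointer [(0.84, [249.0, 177.0], [0.564, 0.339]), (0.2, [20.0, 211.0], [0.605, 0.065])]
```

View pics/w2.png

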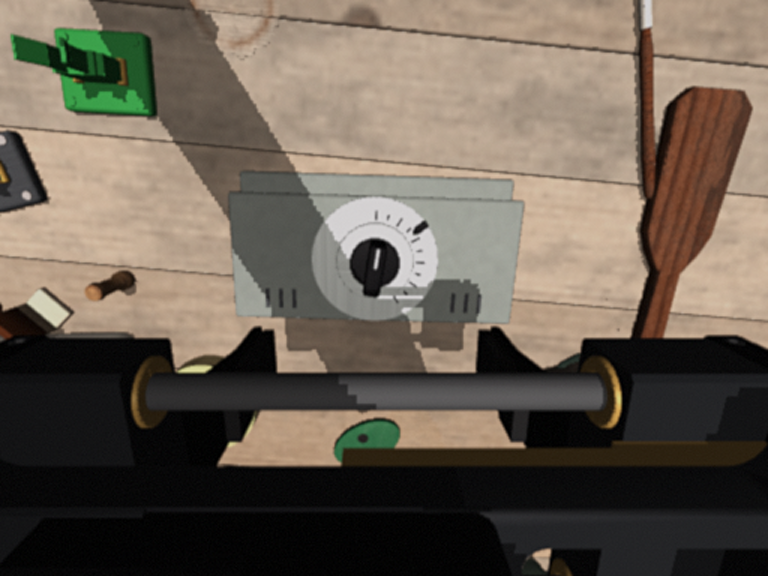

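```bash
cat >> h.py <<'E'
def fit(local,world):
    """2D rigid fit -> origin, yaw deg, residual mm"""
    L=np.array(local,float);W=np.array(world,float)[:,:2];l=L-L.mean(0);w=W-W.mean(0)
    a=np.arctan2((l[:,0]*w[:,1]-l[:,1]*w[:,0]).sum(),(l*w).sum())
    M=np.array([[np.cos(a),-np.sin(a)],[np.sin(a),np.cos(a)]]);t=W.mean(0)-M@L.mean(0)
    return t.round(4),np.degrees(a).round(2),((W-(L@M.T+t))*1000).round(1).tolist()
E
python3 - <<'E'
from h import *
c=viewer.get_calibration("wrist")
px=[(229,192,.05),(523,201,.05),(235,317,.05),(510,322,.05),(241,171,.016),(512,180,.016)]
W=[onz(c,(p[0]/1.5,p[1]/1.5),p[2]) for p in px]; print(np.round(W,3))
L=[(-.048,-.127),(-.048,.127),(.065,-.127),(.065,.127),(-.065,-.127),(-.065,.127)]
print(fit(L,W)); print(fit(L[:4],W[:4]))
for p,z in [((375,258),.052),((420,228),.058),((377,248),.094),((376,270),.094),((374,262),.094)]: print(p,onz(c,np.array(p)/1.5,z).round(4))
path(([0.47,0.0,0.25],180))
E
```

```text
[[0.511 0.217 0.05 ]
 [0.519 0.466 0.05 ]
 [0.623 0.212 0.05 ]
 [0.628 0.465 0.05 ]
 [0.494 0.218 0.016]
 [0.502 0.466 0.016]]
(array([0.5622, 0.3405]), np.float64(-1.58), [[0.4, 2.6], [0.8, -2.5], [-0.5, 0.2], [-2.5, -0.5], [0.5, 3.0], [1.3, -2.8]])
(array([0.5618, 0.3404]), np.float64(-1.47), [[0.6, 2.8], [1.6, -2.4], [-0.3, 0.2], [-1.8, -0.6]])
(375, 258) [0.5675 0.3406 0.052 ]
(420, 228) [0.5404 0.3786 0.058 ]
(377, 248) [0.5508 0.3421 0.094 ]
(376, 270) [0.5681 0.3413 0.094 ]
(374, 262) [0.5618 0.3398 0.094 ]
[0.495, -1.701, -0.045, 0.001, 0.0, 0.001]
```

Emit:
{"op": "apply_moves", "data": {
  "moves": [
    [0,-0.25,0,0,0,0,1],
    [0,-0.5,0,0,0,0,1],
    [0,-0.75,0,0,0,0,1],
    [0,-0.95,0,0,0,0,1]
  ]
}}

```text
time_s: 4.05
tool_pos: [0.5691, 0.1465, 0.2412]
tool_rot: [-180.0, 0.1, 179.9]
force: [0.3, 0.4, 0.3]
grip_width: 0.0869
grasp_force: 0.0
```

Emit:
{"op": "apply_moves", "data": {
  "moves": [
    [0,-0.25,0,0,0,0,1],
    [0,-0.5,0,0,0,0,1],
    [0,-0.75,0,0,0,0,1],
    [0,-0.85,0,0,0,0,1],
    [0,-0.85,0,0,0,0,1],
    [0,-0.85,0,0,0,0,1],
    [0,-0.85,0,0,0,0,1]
  ]
}}

```text
time_s: 4.75
tool_pos: [0.5694, -0.0178, 0.2406]
tool_rot: [179.9, 0.0, -179.8]
force: [0.0, 0.3, -0.8]
grip_width: 0.0868
grasp_force: 0.0
```

```bash
python3 - <<'E'
from h import *
o=env.get_obs(); print(o["time_s"],o["tool_pos"],o["tool_rot"],o["qpos"].round(1))
c,im=snap("wrist","w3.png",(0,0,512,384,1.5)); print(c)
for t,z in [("clip_grip",.055)]:
    print(t,[(round(b["conf"],2),np.round(b["location"]).tolist(),onz(c,b["location"],z).round(3)[:2].tolist()) for b in boxes_of("wrist",t)[:4]])
E
```

```text
4.75 [ 0.56938713 -0.01779514  0.24059952] [ 1.79933502e+02  6.19031038e-03 -1.79839211e+02] [-23.2   8.2  24.9  94.2  -3.6  78.3  92.4]
{'fov_y': 70.55055896471231, 'cx': 250.4063350763953, 'cy': 190.69946933587963, 'position': array([ 0.49417824, -0.01778537,  0.40134598]), 'orientation': array([-15.87274837,  -0.10079421,  90.12190061])}
clip_grip [(0.86, [252.0, 113.0], [0.493, -0.015]), (0.86, [152.0, 65.0], [0.439, -0.133]), (0.6, [344.0, 46.0], [0.419, 0.091])]
```

View pics/w3.png

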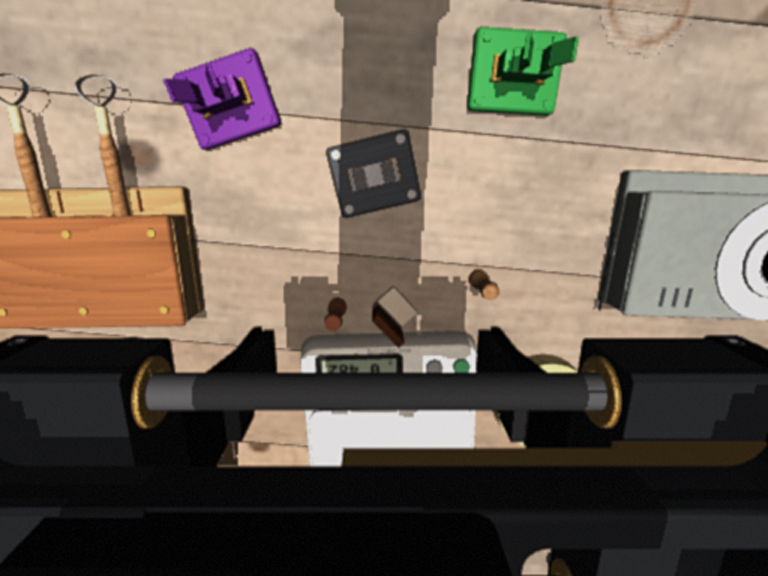

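```bash
python3 - <<'E'
from h import *
c=viewer.get_calibration("wrist")
px=[(328,150),(407,130),(419,196),(347,215)]
W=[onz(c,np.array(p)/1.5,.014) for p in px]
print(fit([(-.033,-.039),(-.033,.039),(.033,.039),(.033,-.039)],W))
im=cv2.imread("pics/w3.png")[110:235,305:445]; cv2.imwrite("pics/w3c.png",cv2.resize(im,None,fx=4.5,fy=4.5,interpolation=cv2.INTER_CUBIC))
path(([0.57,-0.33,0.24],180))
E
```

```text
(array([ 0.497 , -0.0178]), np.float64(14.04), [[2.2, 3.2], [4.0, -1.5], [-2.5, -5.0], [-3.7, 3.4]])
[0.002, -1.56, 0.002, 0.0, -0.0, 0.002]
```

View pics/w3c.png

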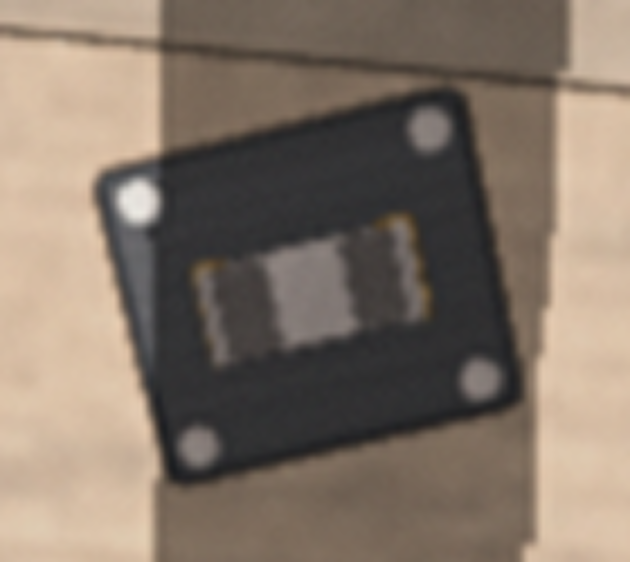

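```bash
python3 - <<'E'
from h import *
c=viewer.get_calibration("wrist")
f=lambda x,y:((305+x/4.5)/1.5,(110+y/4.5)/1.5)
J=[onz(c,f(*p),.084) for p in [(193,265),(408,213),(432,315),(215,365)]]
print(np.mean(J,0)); v=J[1]-J[0]+J[2]-J[3];print(np.degrees(np.arctan2(-v[0],v[1])),np.linalg.norm(v)/2)
Fq=[onz(c,f(*p),.014) for p in [(98,170),(460,88),(520,402),(176,483)]]
print(np.mean(Fq,0)); v=Fq[1]-Fq[0]+Fq[2]-Fq[3];print(np.degrees(np.arctan2(-v[0],v[1])),np.linalg.norm(v)/2)
v=Fq[3]-Fq[0]+Fq[2]-Fq[1];print(np.degrees(np.arctan2(v[1],v[0])),np.linalg.norm(v)/2)
E
```

```text
[ 0.49719192 -0.01852217  0.084     ]
12.954578551156379 0.03700350174542607
[ 0.49775134 -0.01834161  0.014     ]
12.692773261774132 0.07368425609697667
12.954971964903386 0.06317362214882496
```

Emit:
{"op": "apply_moves", "data": {
  "moves": [
    [0,-0.25,0,0,0,0,1],
    [0,-0.5,0,0,0,0,1],
    [0,-0.75,0,0,0,0,1],
    [0,-0.8,0,0,0,0,1]
  ]
}}

```text
time_s: 5.25
tool_pos: [0.5679, -0.1871, 0.2409]
tool_rot: [-179.8, -0.0, 179.5]
force: [-0.1, 0.4, -0.1]
grip_width: 0.0871
grasp_force: 0.0
```

Emit:
{"op": "apply_moves", "data": {
  "moves": [
    [0,-0.25,0,0,0,0,1],
    [0,-0.5,0,0,0,0,1],
    [0,-0.75,0,0,0,0,1],
    [0,-0.75,0,0,0,0,1],
    [0,-0.75,0,0,0,0,1],
    [0,-0.75,0,0,0,0,1],
    [0,-0.75,0,0,0,0,1]
  ]
}}

```text
time_s: 5.95
tool_pos: [0.5706, -0.3275, 0.2405]
tool_rot: [179.9, 0.0, -179.8]
force: [0.3, 0.7, -0.2]
grip_width: 0.087
grasp_force: 0.0
```

```bash
python3 - <<'E'
from h import *
o=env.get_obs(); print(o["time_s"],o["tool_pos"],o["tool_rot"],o["qpos"].round(1))
c,im=snap("wrist","w4.png",(0,0,512,384,1.5)); print(c)
for t,z in [("rack",.05),("tool_1_mid",.0235),("tool_1_loop",.0235)]:
    print(t,[(round(b["conf"],2),np.round(b["location"]).tolist(),onz(c,b["location"],z).round(3)[:2].tolist()) for b in boxes_of("wrist",t)[:4]])
E
```

```text
5.95 [ 0.57055026 -0.32747654  0.24046042] [ 1.79925060e+02  2.46258604e-02 -1.79796335e+02] [  0.9  21.1  35.4  81.6 -12.3  81.2 126.6]
{'fov_y': 70.55055896471231, 'cx': 250.4063350763953, 'cy': 190.69946933587963, 'position': array([ 0.49527301, -0.32754682,  0.40117521]), 'orientation': array([-15.88833992,  -0.11089763,  90.16112836])}
rack [(0.64, [254.0, 174.0], [0.572, -0.322])]
tool_1_mid [(0.85, [307.0, 107.0], [0.487, -0.252])]
tool_1_loop [(0.57, [306.0, 108.0], [0.488, -0.252])]
```

View pics/w4.png

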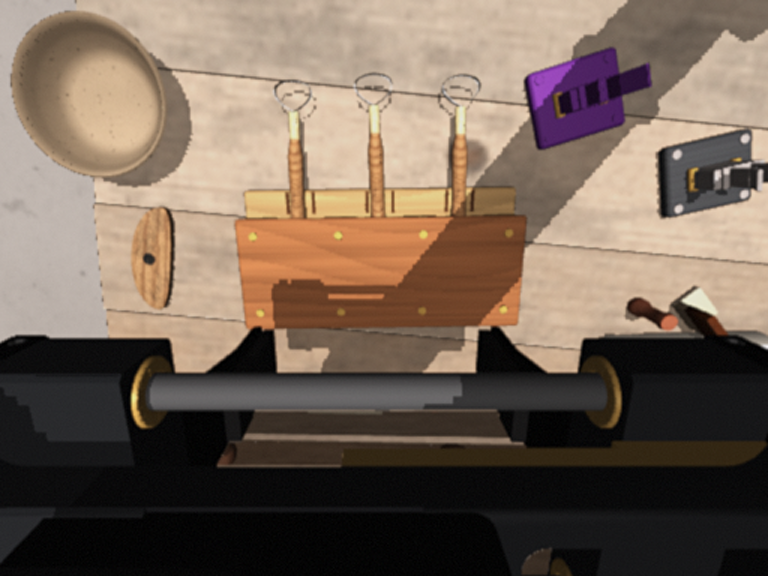

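```bash
python3 - <<'E'
from h import *
c=viewer.get_calibration("wrist")
px=[(236,220,.05),(525,215,.05),(248,328,.05),(521,324,.05),(246,191,.016),(514,187,.016)]
L=[(-.04,-.127),(-.04,.127),(.0625,-.127),(.0625,.127),(-.062,-.127),(-.062,.127)]
W=[onz(c,np.array(p[:2])/1.5,p[2]) for p in px]; print(fit(L,W))
for n,ps in [(1,[(459,208),(460,150),(460,134),(460,106),(461,90)]),(2,[(378,208),(376,150),(375,134),(375,106),(374,90)]),(3,[(297,210),(295,150),(294,137),(293,108),(293,95)])]:
    print(n,[onz(c,np.array(p)/1.5,.0235).round(4)[:2].tolist() for p in ps])
E
```

```text
(array([ 0.5725, -0.3227]), np.float64(1.12), [[0.9, 2.4], [1.4, -4.0], [-2.4, 2.2], [-1.5, 0.4], [0.2, 3.0], [1.4, -3.9]])
1 [[0.5279, -0.252], [0.4774, -0.254], [0.4642, -0.2547], [0.4416, -0.256], [0.4291, -0.2559]]
2 [[0.5279, -0.3261], [0.4775, -0.328], [0.4643, -0.3289], [0.4417, -0.3289], [0.4291, -0.3298]]
3 [[0.5298, -0.4004], [0.4776, -0.3994], [0.4668, -0.3997], [0.4433, -0.3993], [0.4331, -0.3987]]
```

```bash
python3 - <<'E'
from h import *
P=([0.480,-0.2538,0.08],-177.7)
path(P,([0.480,-0.2538,0.006],-177.7))
print(go([0.362,-0.2585,0.006],-177.7,([0.48,-.2538,.006],-177.7)), go([0.362,-0.2585,0.19],-177.7,([0.48,-.2538,.006],-177.7)))
E
```

```text
[0.449, 0.376, 0.804, 0.0, 0.0, -0.026]
[0.449, 0.376, 1.174, 0.0, 0.0, -0.026]
[0.59, 0.0, 0.0, 0.0, 0.0, 0.0] [0.59, 0.0, -0.92, 0.0, 0.0, 0.0]
```

Emit:
{"op": "apply_moves", "data": {
  "moves": [
    [0.22,0.18,0,0,0,-0.026,0.6],
    [0.449,0.376,0.1,0,0,-0.026,0.6],
    [0.449,0.376,0.35,0,0,-0.026,0.6],
    [0.449,0.376,0.6,0,0,-0.026,0.6],
    [0.449,0.376,0.804,0,0,-0.026,0.6],
    [0.449,0.376,0.804,0,0,-0.026,0.6],
    [0.449,0.376,0.804,0,0,-0.026,0.6],
    [0.449,0.376,0.804,0,0,-0.026,0.6]
  ],
  "grip_force": 25
}}

```text
time_s: 6.95
tool_pos: [0.4817, -0.2561, 0.0827]
tool_rot: [-179.9, 0.3, -177.8]
force: [0.1, 0.4, 0.2]
grip_width: 0.0527
grasp_force: 0.0
```

```bash
python3 - <<'E'
from h import *
o=env.get_obs(); print(o["time_s"],o["qpos"].round(1))
c,im=snap("wrist","w5.png",(0,0,512,384,1.5))
path(([0.480,-0.2538,0.006],-177.7))
print([proj(c,(x,y,.0235)).round()*1.5 for x,y in [(.48,-.2538),(.43,-.256)]])
E
```

```text
6.95 [ -5.2  13.5  34.2 108.8  -8.7  60.  124.9]
[0.01, 0.013, 0.384, -0.001, 0.003, -0.001]
[array([379.5, 304.5]), array([378., 216.])]
```

View pics/w5.png

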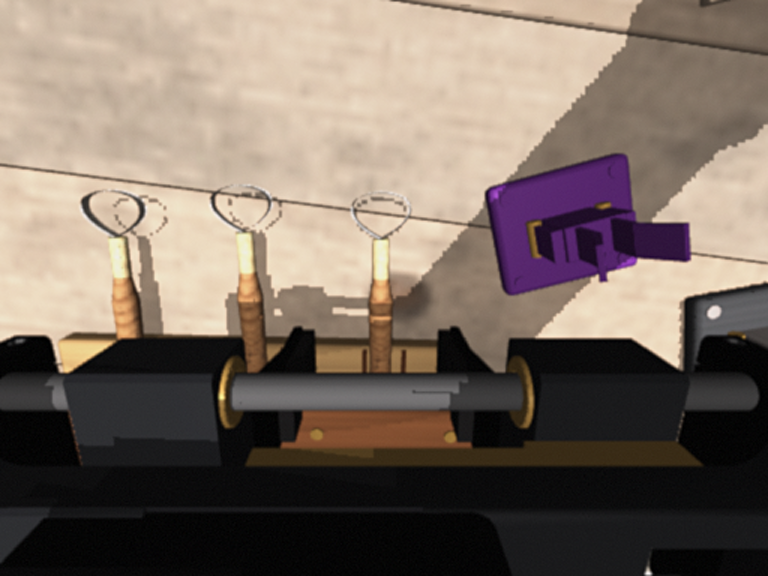

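Tool 1 is centred between the fingers, at column 380 with the loop at (380,215). Now I'll go down and grip it.

Emit:
{"op": "apply_moves", "data": {
  "moves": [
    [0.01,0.005,0.15,0,0,0,0.6],
    [0.01,0.005,0.28,0,0,0,0.6],
    [0.01,0.005,0.38,0,0,0,0.6],
    [0.01,0.005,0.38,0,0,0,0.6],
    [0.01,0.005,0.38,0,0,0,0.6],
    [0.01,0.005,0.38,0,0,0,0.0],
    [0.01,0.005,0.38,0,0,0,0.0],
    [0.01,0.005,0.38,0,0,0,0.0],
    [0.01,0.005,0.38,0,0,0,0.0],
    [0.01,0.005,0.38,0,0,0,0.0],
    [0.01,0.005,0.38,0,0,0,0.0],
    [0.01,0.005,0.38,0,0,0,0.0]
  ],
  "grip_force": 25
}}

```text
time_s: 8.2
tool_pos: [0.4775, -0.254, 0.0038]
tool_rot: [180.0, 0.0, -177.8]
force: [-0.4, 0.0, 1.1]
grip_width: 0.0149
grasp_force: 25.0
```

Emit:
{"op": "apply_moves", "data": {
  "moves": [
    [0.1,0,-0.01,0,0,0,0],
    [0.22,0,-0.01,0,0,0,0],
    [0.34,0,-0.01,0,0,0,0],
    [0.46,0,-0.01,0,0,0,0],
    [0.58,0,-0.01,0,0,0,0],
    [0.58,0,-0.01,0,0,0,0],
    [0.58,0,-0.01,0,0,0,0],
    [0.58,0,-0.1,0,0,0,0],
    [0.58,0,-0.3,0,0,0,0],
    [0.58,0,-0.5,0,0,0,0],
    [0.58,0,-0.7,0,0,0,0],
    [0.58,0,-0.9,0,0,0,0],
    [0.58,0,-0.9,0,0,0,0],
    [0.58,0,-0.9,0,0,0,0]
  ]
}}

```text
time_s: 9.6
tool_pos: [0.3631, -0.2585, 0.1847]
tool_rot: [-179.9, 0.1, -177.7]
force: [0.2, 1.1, -1.6]
grip_width: 0.0148
grasp_force: 25.0
```

```bash
cat >> h.py <<'E'
CLIP=np.array([.4972,-.0184]); CY=13.0
def clip_at(d): a=np.radians(CY); return CLIP+d*np.array([np.cos(a),np.sin(a)])
E
python3 - <<'E'
from h import *
o=env.get_obs(); print(o["time_s"],o["tool_pos"],o["tool_rot"],o["grip_width"],o["qpos"].round(1))
c,im=snap("wrist","w6.png",(100,0,400,230,2))
x,y=clip_at(-.039); path(([x,y,.12],-167),([x,y,.036],-167))
E
```

```text
9.6 [ 0.36306811 -0.25853164  0.18465627] [-1.79948275e+02  1.44966946e-01 -1.77722507e+02] 0.01479823594626288 [ -5.4  -8.2  34.9 114.7   4.9  71.9 120. ]
[-0.531, 1.134, 0.317, 0.0, -0.0, -0.125]
[-0.531, 1.134, 0.737, 0.0, -0.0, -0.125]
```

View pics/w6.png

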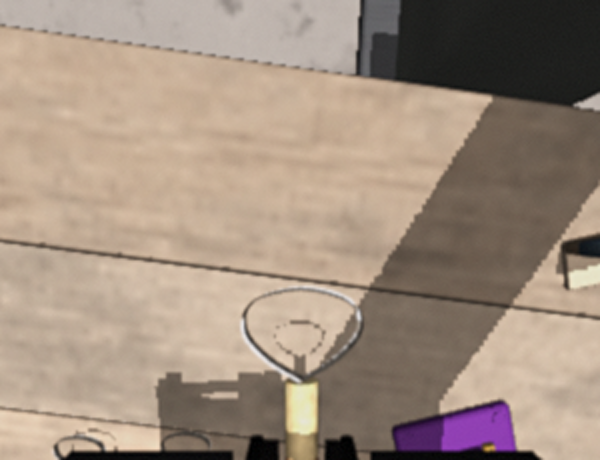

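```bash
python3 - <<'E'
from h import *
c=viewer.get_calibration("wrist"); o=env.get_obs()
p=onz(c,(251.5,165),o["tool_pos"][2]+.0185); print(p,(p-o["tool_pos"])*1000)
E
```

```text
[ 0.3131157  -0.25897888  0.20186418] [-48.91419737  -0.88813667  18.5       ]
```

Emit:
{"op": "apply_moves", "data": {
  "moves": [
    [-0.12,0.25,0,0,0,0,0],
    [-0.24,0.5,0,0,0,0,0],
    [-0.3,0.65,0,0,0,-0.06,0],
    [-0.4,0.85,0,0,0,-0.125,0],
    [-0.48,1.0,0,0,0,-0.125,0],
    [-0.53,1.0,0,0,0,-0.125,0],
    [-0.53,1.0,0.1,0,0,-0.125,0],
    [-0.53,1.0,0.1,0,0,-0.125,0],
    [-0.53,1.0,0.1,0,0,-0.125,0],
    [-0.53,1.0,0.1,0,0,-0.125,0]
  ]
}}

```text
time_s: 10.65
tool_pos: [0.4597, -0.0551, 0.1639]
tool_rot: [180.0, -0.0, -167.1]
force: [-0.2, 0.4, -0.8]
grip_width: 0.0147
grasp_force: 25.0
```

```bash
python3 - <<'E'
from h import *
o=env.get_obs(); print(o["time_s"],o["tool_pos"],o["tool_rot"],o["grip_width"],o["force"])
x,y=clip_at(-.039); path(([x,y,.10],-167),([x,y,.036],-167))
E
```

```text
10.65 [ 0.45971623 -0.05509201  0.16386854] [ 1.79996009e+02 -9.81630522e-03 -1.67100453e+02] 0.014690545569489892 [-0.23839766  0.40324083 -0.8392217 ]
[-0.029, 0.137, 0.319, 0.0, -0.0, -0.001]
[-0.029, 0.137, 0.639, 0.0, -0.0, -0.001]
```

Emit:
{"op": "apply_moves", "data": {
  "moves": [
    [-0.029,0.137,0.1,0,0,0,0],
    [-0.029,0.137,0.3,0,0,0,0],
    [-0.029,0.137,0.4,0,0,0,0],
    [-0.029,0.137,0.4,0,0,0,0],
    [-0.029,0.137,0.4,0,0,0,0]
  ]
}}

```text
time_s: 11.15
tool_pos: [0.4598, -0.0269, 0.0847]
tool_rot: [-180.0, 0.1, -167.1]
force: [0.6, 0.3, -0.7]
grip_width: 0.0149
grasp_force: 25.1
```

```bash
python3 - <<'E'
from h import *
x,y=clip_at(-.039); path(([x,y,.036],-167))
c,im=snap("scene","s1.png",(190,170,290,250,6))
E
```

```text
[0.004, -0.001, 0.243, -0.0, 0.001, -0.001]
```

View pics/s1.png

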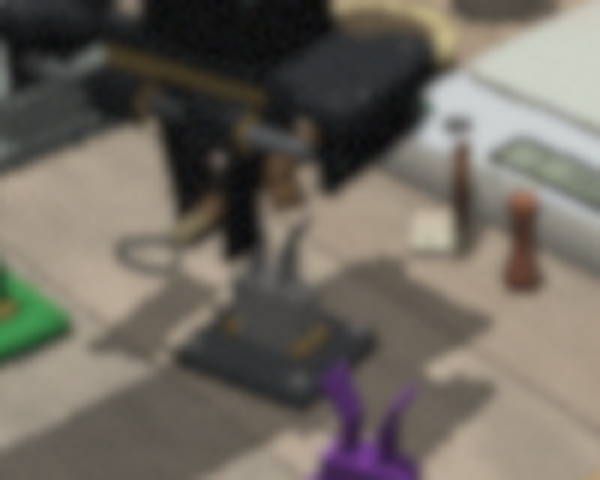

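The handle is right above the dark clip's jaws at (275,250). I'll press it in.

Emit:
{"op": "apply_moves", "data": {
  "moves": [
    [0,0,0.06,0,0,0,0],
    [0,0,0.12,0,0,0,0],
    [0,0,0.17,0,0,0,0],
    [0,0,0.21,0,0,0,0],
    [0,0,0.24,0,0,0,0],
    [0,0,0.245,0,0,0,0],
    [0,0,0.245,0,0,0,0],
    [0,0,0.245,0,0,0,0]
  ]
}}

```text
time_s: 12.0
tool_pos: [0.4589, -0.0271, 0.0347]
tool_rot: [-180.0, -0.0, -167.1]
force: [-1.1, -3.4, 1.8]
grip_width: 0.0148
grasp_force: 25.0
```

Emit:
{"op": "apply_moves", "data": {
  "moves": [
    [0,0,0,0,0,0,0.3],
    [0,0,0,0,0,0,0.5],
    [0,0,0,0,0,0,0.5],
    [0,0,0,0,0,0,0.5],
    [0,0,-0.1,0,0,0,0.5],
    [0,0,-0.3,0,0,0,0.5],
    [0,0,-0.5,0,0,0,0.5],
    [0,0,-0.5,0,0,0,0.5],
    [0,0,-0.5,0,0,0,0.5]
  ]
}}

```text
time_s: 12.9
tool_pos: [0.46, -0.0261, 0.1357]
tool_rot: [180.0, 0.2, -167.0]
force: [0.1, -0.2, -0.2]
grip_width: 0.0437
grasp_force: 0.0
```

```bash
python3 - <<'E'
from h import *
c,im=snap("wrist","w7.png",(80,0,440,250,2))
print(env.get_obs()["tool_pos"])
print("scale", [proj(c,(*clip_at(d),.055)).round().tolist() for d in (-.088,-.039,0,.06)])
x,y=clip_at(.04); path(([x,y,.13],13),([x,y,.13],-167),([x,y,.036],-167))
E
```

```text
[ 0.45899907 -0.02623842  0.1344287 ]
scale [[249.0, 143.0], [249.0, 196.0], [249.0, 235.0], [249.0, 288.0]]
[-0.395, -0.005, 0.022, -0.0, -0.0, 2.094]
[-0.395, -0.005, 0.022, 0.0, -0.0, -0.0]
[-0.395, -0.005, 0.492, 0.0, -0.0, -0.0]
```

View pics/w7.png

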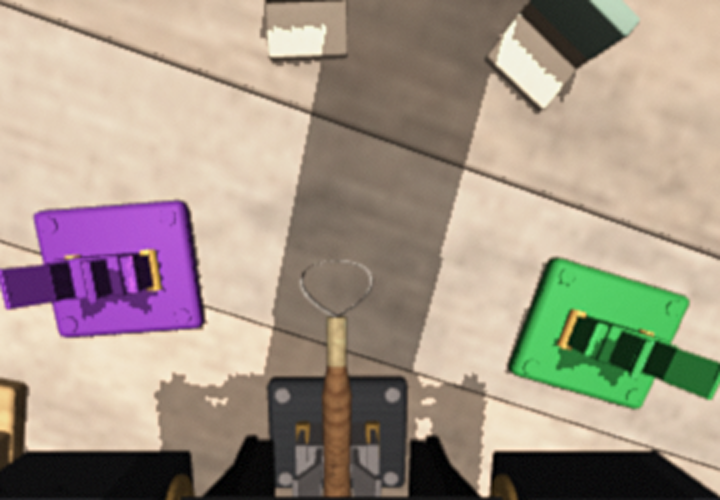

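Tool 1 is seated in the clip, with its loop at (336,285) where the projection puts it. Now I'll regrip its other half, turning the empty gripper half round.

Emit:
{"op": "apply_moves", "data": {
  "moves": [
    [-0.2,0,-0.1,0,0,0.1,0.5],
    [-0.395,0,-0.1,0,0,0.2,0.5],
    [-0.395,0,-0.1,0,0,0.3,0.5],
    [-0.395,0,-0.1,0,0,0.4,0.5],
    [-0.395,0,-0.1,0,0,0.5,0.5],
    [-0.395,0,-0.1,0,0,0.6,0.5],
    [-0.395,0,-0.1,0,0,0.7,0.5],
    [-0.395,0,-0.1,0,0,0.8,0.5],
    [-0.395,0,-0.1,0,0,0.9,0.5],
    [-0.395,0,-0.1,0,0,1.0,0.5]
  ]
}}

```text
time_s: 13.95
tool_pos: [0.535, -0.0088, 0.1527]
tool_rot: [-179.8, -0.0, 106.7]
force: [0.0, 0.9, -0.3]
grip_width: 0.0436
grasp_force: 0.0
```

Emit:
{"op": "apply_moves", "data": {
  "moves": [
    [0,0,0,0,0,0.1,0.5],
    [0,0,0,0,0,0.2,0.5],
    [0,0,0,0,0,0.3,0.5],
    [0,0,0,0,0,0.4,0.5],
    [0,0,0,0,0,0.5,0.5],
    [0,0,0,0,0,0.6,0.5],
    [0,0,0,0,0,0.7,0.5],
    [0,0,0,0,0,0.8,0.5],
    [0,0,0,0,0,0.9,0.5],
    [0,0,0,0,0,1.0,0.5],
    [0,0,0,0,0,1.0,0.5],
    [0,0,0,0,0,1.0,0.5]
  ]
}}

```text
time_s: 15.15
tool_pos: [0.5355, -0.0087, 0.1535]
tool_rot: [-180.0, 0.1, 21.3]
force: [-0.2, -0.3, -0.7]
grip_width: 0.0438
grasp_force: 0.0
```

```bash
python3 - <<'E'
from h import *
o=env.get_obs();print(o["time_s"],o["tool_pos"],o["tool_rot"],o["qpos"].round(1))
x,y=clip_at(.042); path(([x,y,.10],13),([x,y,.036],13))
E
```

```text
15.15 [ 0.53549846 -0.00872154  0.15348733] [-1.79977549e+02  1.27845857e-01  2.12879417e+01] [-29.    7.5  29.4 105.5  -3.9  68.2 -67.1]
[0.012, 0.006, 0.267, -0.0, 0.002, 0.096]
[0.013, 0.006, 0.587, -0.0, 0.002, 0.096]
```

Emit:
{"op": "apply_moves", "data": {
  "moves": [
    [0.012,0.006,0.1,0,0,0.096,0.5],
    [0.012,0.006,0.3,0,0,0.096,0.5],
    [0.012,0.006,0.45,0,0,0.096,0.5],
    [0.012,0.006,0.58,0,0,0.096,0.5],
    [0.012,0.006,0.585,0,0,0.096,0.5],
    [0.012,0.006,0.585,0,0,0.096,0.5],
    [0.012,0.006,0.585,0,0,0.096,0],
    [0.012,0.006,0.585,0,0,0.096,0],
    [0.012,0.006,0.585,0,0,0.096,0],
    [0.012,0.006,0.585,0,0,0.096,0],
    [0.012,0.006,0.585,0,0,0.096,0],
    [0.012,0.006,0.585,0,0,0.096,0]
  ],
  "grip_force": 25
}}

```text
time_s: 16.35
tool_pos: [0.5394, -0.0094, 0.0382]
tool_rot: [180.0, -0.1, 12.8]
force: [1.7, -0.8, 1.0]
grip_width: 0.0146
grasp_force: 25.0
```

Emit:
{"op": "apply_moves", "data": {
  "moves": [
    [0,0,-0.06,0,0,0,0],
    [0,0,-0.12,0,0,0,0],
    [0,0,-0.2,0,0,0,0],
    [0,0,-0.3,0,0,0,0],
    [0,0,-0.5,0,0,0,0],
    [0,0,-0.7,0,0,0,0],
    [0,0,-0.7,0,0,0,0],
    [0,0,-0.7,0,0,0,0]
  ]
}}

```text
time_s: 17.15
tool_pos: [0.5397, -0.0087, 0.1798]
tool_rot: [-180.0, -0.2, 12.8]
force: [-0.3, 1.1, -0.9]
grip_width: 0.0148
grasp_force: 25.0
```

```bash
cat >> h.py <<'E'
DR=np.array([.5620,.3405]); DY=-1.5
def dr(x,y): a=np.radians(DY); return DR+np.array([np.cos(a)*x-np.sin(a)*y,np.sin(a)*x+np.cos(a)*y])
E
python3 - <<'E'
from h import *
o=env.get_obs();print(o["time_s"],o["tool_pos"],o["tool_rot"],o["qpos"].round(1),o["grip_width"])
for b in (.074,0,-.074): print([dr(x,b).round(4).tolist() for x in (-.21,-.16,-.086)])
x,y=dr(-.2,.074); print(go([x,y,.17],13),go([x,y,.17],178.5))
E
```

```text
17.15 [ 0.53971504 -0.00868194  0.17976698] [-179.95365535   -0.19881209   12.83040196] [-30.    6.5  30.4 103.4  -3.5  70.9 -75.8] 0.014787169877429307
[[0.354, 0.42], [0.404, 0.4187], [0.478, 0.4167]]
[[0.3521, 0.346], [0.4021, 0.3447], [0.476, 0.3428]]
[[0.3501, 0.272], [0.4001, 0.2707], [0.4741, 0.2688]]
[-0.381, -2.284, 0.049, -0.001, -0.002, -0.002] [-0.381, -2.284, 0.049, 0.003, -0.001, -1.928]
```

Emit:
{"op": "apply_moves", "data": {
  "moves": [
    [0,-0.05,0,0,0,-0.1,0],
    [-0.03,-0.12,0,0,0,-0.2,0],
    [-0.05,-0.2,0,0,0,-0.3,0],
    [-0.07,-0.28,0,0,0,-0.4,0],
    [-0.09,-0.36,0,0,0,-0.5,0],
    [-0.1,-0.44,0,0,0,-0.6,0],
    [-0.11,-0.52,0,0,0,-0.7,0],
    [-0.12,-0.6,0,0,0,-0.8,0],
    [-0.13,-0.68,0,0,0,-0.9,0],
    [-0.13,-0.76,0,0,0,-1.0,0],
    [-0.13,-0.76,0,0,0,-1.0,0]
  ]
}}

```text
time_s: 18.25
tool_pos: [0.4781, 0.1356, 0.1766]
tool_rot: [-179.8, -0.0, 99.0]
force: [-0.1, -1.0, -0.1]
grip_width: 0.0148
grasp_force: 25.0
```

```bash
python3 - <<'E'
from h import *
o=env.get_obs();print(o["time_s"],o["tool_pos"],o["tool_rot"],o["qpos"].round(1),o["grip_width"])
x,y=dr(-.2,.074); print(go([x,y,.17],178.5))
E
```

```text
18.25 [0.4780935  0.13563144 0.17655947] [-1.79840643e+02 -2.71654912e-02  9.90228885e+01] [-37.6   1.2  19.1 108.5  -0.5  70.6  -9.4] 0.014829158409544197
[1.492, -0.341, 0.034, -0.001, -0.002, -0.925]
```

Emit:
{"op": "apply_moves", "data": {
  "moves": [
    [0.09,-0.04,0,0,0,-0.1,0],
    [0.2,-0.07,0,0,0,-0.2,0],
    [0.3,-0.1,0,0,0,-0.3,0],
    [0.4,-0.13,0,0,0,-0.4,0],
    [0.5,-0.16,0,0,0,-0.5,0],
    [0.6,-0.19,0,0,0,-0.6,0],
    [0.7,-0.22,0,0,0,-0.7,0],
    [0.8,-0.25,0,0,0,-0.8,0],
    [0.9,-0.28,0,0,0,-0.9,0],
    [1.0,-0.34,0,0,0,-0.925,0],
    [1.0,-0.34,0,0,0,-0.925,0],
    [1.0,-0.34,0,0,0,-0.925,0]
  ]
}}

```text
time_s: 19.45
tool_pos: [0.3818, 0.3203, 0.1774]
tool_rot: [-179.9, -0.0, 178.1]
force: [0.2, -0.1, 0.4]
grip_width: 0.0147
grasp_force: 25.0
```

```bash
python3 - <<'E'
from h import *
o=env.get_obs();print(o["time_s"],o["tool_pos"],o["tool_rot"],o["qpos"].round(1),o["grip_width"])
for X,z in ((-.205,.05),(-.205,.0095),(-.205,.0095),(-.084,.0095)):
  x,y=dr(X,.074); print(go([x,y,z],178.5))
E
```

```text
19.45 [0.38179855 0.32028084 0.17736283] [-1.79933949e+02 -1.98814119e-02  1.78106580e+02] [-49.7   1.5   6.8 107.9  -0.2  70.6  45.2] 0.014746253972036555
[0.13, 0.494, 0.636, -0.001, -0.0, -0.005]
[0.13, 0.495, 0.839, -0.001, -0.0, -0.005]
[0.13, 0.495, 0.839, -0.001, -0.0, -0.005]
[-0.475, 0.499, 0.839, -0.001, -0.0, -0.005]
```

Emit:
{"op": "apply_moves", "data": {
  "moves": [
    [0.04,0.2,0,0,0,-0.005,0],
    [0.1,0.4,0.1,0,0,-0.005,0],
    [0.17,0.497,0.3,0,0,-0.005,0],
    [0.17,0.497,0.5,0,0,-0.005,0],
    [0.17,0.497,0.64,0,0,-0.005,0],
    [0.17,0.497,0.64,0,0,-0.005,0],
    [0.17,0.497,0.64,0,0,-0.005,0],
    [0.17,0.497,0.64,0,0,-0.005,0]
  ]
}}

```text
time_s: 20.25
tool_pos: [0.3529, 0.4218, 0.0519]
tool_rot: [179.8, 0.1, 178.6]
force: [0.8, 0.6, -0.1]
grip_width: 0.0145
grasp_force: 25.0
```

```bash
python3 - <<'E'
from h import *
o=env.get_obs();print(o["time_s"],o["tool_pos"],o["tool_rot"],o["grip_width"])
c,im=snap("scene","s2.png",(90,130,250,230,5))
print([((proj(c,(*dr(X,.074),z))-[90,130])*5).round().tolist() for X,z in ((-.213,.066),(-.082,.066),(-.048,.03))])
for X,z in ((-.213,.0095),(-.084,.0095)):
  x,y=dr(X,.074); print(go([x,y,z],178.5))
E
```

```text
20.25 [0.35286462 0.42179353 0.05192732] [1.79841209e+02 1.34442311e-01 1.78570446e+02] 0.014547860348106829
[[111.0, 233.0], [289.0, 174.0], [339.0, 206.0]]
[0.009, -0.011, 0.213, 0.002, 0.002, 0.001]
[-0.636, -0.012, 0.215, 0.002, 0.002, 0.001]
```

View pics/s2.png

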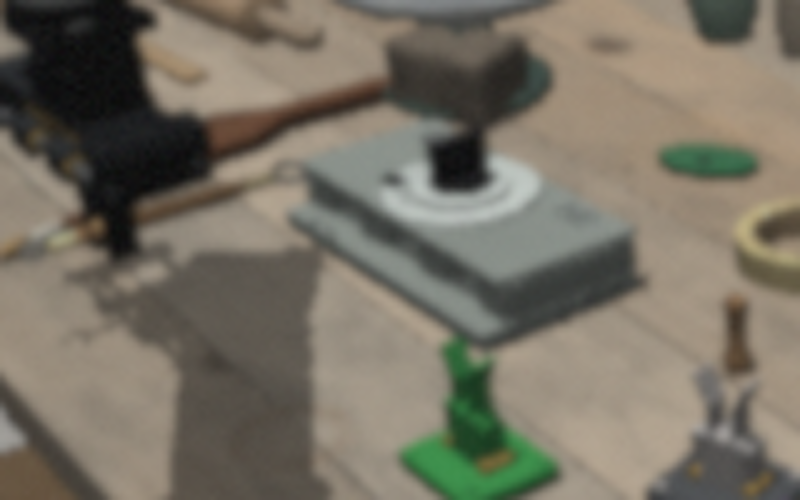

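Emit:
{"op": "apply_moves", "data": {
  "moves": [
    [0,-0.01,0.1,0,0,0,0],
    [0,-0.01,0.2,0,0,0,0],
    [0,-0.01,0.213,0,0,0,0],
    [0,-0.01,0.213,0,0,0,0],
    [-0.08,-0.01,0.213,0,0,0,0],
    [-0.16,-0.01,0.213,0,0,0,0],
    [-0.24,-0.01,0.213,0,0,0,0],
    [-0.32,-0.01,0.213,0,0,0,0],
    [-0.4,-0.01,0.213,0,0,0,0],
    [-0.48,-0.01,0.213,0,0,0,0],
    [-0.56,-0.01,0.213,0,0,0,0],
    [-0.6,-0.01,0.213,0,0,0,0],
    [-0.6,-0.01,0.213,0,0,0,0],
    [-0.6,-0.01,0.213,0,0,0,0]
  ]
}}

```text
time_s: 21.7
tool_pos: [0.4717, 0.4163, 0.0073]
tool_rot: [180.0, 0.1, 178.7]
force: [1.1, -0.4, 1.8]
grip_width: 0.0148
grasp_force: 25.0
```

Emit:
{"op": "apply_moves", "data": {
  "moves": [
    [-0.015,0,0,0,0,0,0],
    [-0.025,0,0,0,0,0,0],
    [-0.025,0,0,0,0,0,0],
    [-0.025,0,0,0,0,0,0]
  ]
}}

```text
time_s: 22.1
tool_pos: [0.4756, 0.4166, 0.0072]
tool_rot: [180.0, -0.0, 178.7]
force: [-1.3, -0.1, 1.8]
grip_width: 0.0146
grasp_force: 25.0
```

Emit:
{"op": "apply_moves", "data": {
  "moves": [
    [0,0,0,0,0,0,0.35],
    [0,0,0,0,0,0,0.35],
    [0,0,0,0,0,0,0.35],
    [0,0,0,0,0,0,0.35],
    [0,0,-0.1,0,0,0,0.35],
    [0,0,-0.3,0,0,0,0.35],
    [0,0,-0.5,0,0,0,0.35],
    [0,0,-0.7,0,0,0,0.35],
    [0,0,-0.85,0,0,0,0.35],
    [0,0,-0.85,0,0,0,0.35]
  ]
}}

```text
time_s: 23.1
tool_pos: [0.4786, 0.4182, 0.1831]
tool_rot: [179.6, 0.4, 178.7]
force: [0.5, 0.2, 0.3]
grip_width: 0.0302
grasp_force: 0.0
```

```bash
python3 - <<'E'
from h import *
o=env.get_obs();print(o["time_s"],o["tool_pos"],o["tool_rot"],o["qpos"].round(1))
path(([.49,.1,.2],180)); path(([.57,-.3275,.2],180))
c,im=snap("wrist","w8.png")
E
```

```text
23.1 [0.47860141 0.41821802 0.18313509] [179.59302282   0.40425197 178.67624355] [-47.9  17.2   5.3  89.2  -1.7  73.   46.4]
[-0.094, -1.589, -0.095, 0.005, 0.005, -0.015]
[-0.544, -3.716, -0.107, 0.005, 0.005, -0.015]
```

```bash
cat >> h.py <<'E'
def tools(cam="wrist",z=.0235,take=True):
    """masks of tools -> far end/near end of axis in world"""
    c=viewer.get_calibration(cam)
    if take: viewer.read_camera(cam)
    for m in masks_of(cam,"tool_1_mid"):
        ys,xs=np.nonzero(m["pixels"])
        if len(xs)<30: continue
        W=np.array([onz(c,p,z)[:2] for p in zip(xs,ys)]);ctr=W.mean(0);u=np.linalg.svd(W-ctr,full_matrices=False)[2][0]
        if u[0]<0:u=-u
        s=(W-ctr)@u; a,b=ctr+u*s.min(),ctr+u*s.max()
        print(round(m["conf"],2),len(xs),"ctr",ctr.round(4),"yaw",np.degrees(np.arctan2(u[1],u[0])).round(1),"ends",a.round(4),b.round(4))
E
python3 - <<'E'
from h import *
tools(take=False)
E
```

```text
0.8 773 ctr [0.475  0.4156] yaw -0.9 ends [0.4276 0.4163] [0.5193 0.4149]
```

Emit:
{"op": "apply_moves", "data": {
  "moves": [
    [0,-0.25,-0.1,0,0,0,0.6],
    [0,-0.5,-0.2,0,0,0,0.6],
    [-0.1,-0.75,-0.25,0,0,0,0.6],
    [-0.15,-1.0,-0.28,0.005,0.005,-0.015,0.6]
  ]
}}

```text
time_s: 23.6
tool_pos: [0.4986, 0.2264, 0.2307]
tool_rot: [-179.5, -0.5, -179.9]
force: [0.5, -0.3, 0.1]
grip_width: 0.0498
grasp_force: 0.0
```

Emit:
{"op": "apply_moves", "data": {
  "moves": [
    [-0.05,-0.25,0,0,0,0,0.6],
    [-0.1,-0.5,0,0,0,0,0.6],
    [-0.15,-0.75,0,0,0,0,0.6],
    [-0.2,-1.0,0,0,0,0,0.6]
  ]
}}

```text
time_s: 24.0
tool_pos: [0.5372, 0.0301, 0.2308]
tool_rot: [-179.6, -0.6, 180.0]
force: [1.3, 0.4, -0.1]
grip_width: 0.0524
grasp_force: 0.0
```

Emit:
{"op": "apply_moves", "data": {
  "moves": [
    [-0.05,-0.25,0,0,0,0,0.6],
    [-0.1,-0.5,0,0,0,0,0.6],
    [-0.15,-0.75,0,0,0,0,0.6],
    [-0.18,-1.0,0,0,0,0,0.6]
  ]
}}

```text
time_s: 24.4
tool_pos: [0.5731, -0.166, 0.2318]
tool_rot: [-179.6, -0.6, -180.0]
force: [1.0, 0.6, -0.0]
grip_width: 0.0525
grasp_force: 0.0
```

```bash
python3 - <<'E'
from h import *
path(([.57,-.335,.24],180))
E
```

```text
[0.016, -0.845, -0.035, -0.005, -0.007, 0.0]
```

Emit:
{"op": "apply_moves", "data": {
  "moves": [
    [0,-0.25,0,0,0,0,0.6],
    [0,-0.5,0,0,0,0,0.6],
    [0,-0.75,0,-0.003,-0.005,0,0.6],
    [0.016,-0.83,-0.03,-0.005,-0.007,0,0.6],
    [0.016,-0.83,-0.03,-0.005,-0.007,0,0.6],
    [0.016,-0.83,-0.03,-0.005,-0.007,0,0.6],
    [0.016,-0.83,-0.03,-0.005,-0.007,0,0.6]
  ]
}}

```text
time_s: 25.1
tool_pos: [0.5714, -0.3274, 0.24]
tool_rot: [179.9, 0.1, -179.8]
force: [0.1, -0.1, 0.4]
grip_width: 0.0525
grasp_force: 0.0
```

```bash
python3 - <<'E'
from h import *
o=env.get_obs();print(o["time_s"],o["tool_pos"],o["tool_rot"])
tools()
c=viewer.get_calibration("wrist")
print([(round(b["conf"],2),onz(c,b["location"],.0235).round(4)[:2].tolist()) for b in boxes_of("wrist","tool_1_loop")])
E
```

```text
25.1 [ 0.57141585 -0.3274351   0.24004693] [ 1.79861911e+02  1.28607871e-01 -1.79812937e+02]
[]
```

```bash
python3 - <<'E'
from h import *
for i in range(2):
    tools()
    c=viewer.get_calibration("wrist")
    for t in ("tool_1_loop","tool_2_mid","rack"): print(t,[(round(b["conf"],2),np.round(b["location"]).tolist(),onz(c,b["location"],.0235).round(4)[:2].tolist()) for b in boxes_of("wrist",t)])
c,im=snap("wrist","w9.png",(100,0,440,230,2))
b=cv2.imread("pics/w4.png"); b=cv2.resize(b,(512,384)); 
print(np.abs(b[:,:,::-1].astype(int)-im)[30:220].mean(2).max(0).reshape(-1,16).max(1))
E
```

```text
tool_1_loop []
tool_2_mid [(0.59, [250.0, 111.0], [0.4937, -0.3287])]
rack [(0.56, [255.0, 170.0], [0.5736, -0.3221])]
tool_1_loop []
tool_2_mid [(0.64, [253.0, 108.0], [0.4894, -0.3261])]
rack [(0.91, [255.0, 172.0], [0.5759, -0.3234]), (0.17, [201.0, 111.0], [0.4924, -0.3957])]
[ 81.33333333  59.          47.66666667  54.33333333  75.33333333
  83.66666667 126.66666667 150.33333333  86.33333333  62.66666667
 155.66666667 117.33333333 123.33333333 117.          81.33333333
 112.33333333 102.33333333  59.66666667 132.66666667 104.33333333
 185.66666667 157.66666667 165.33333333  70.33333333  76.
  92.33333333 155.33333333 171.         157.66666667 177.66666667
 160.         165.66666667]
```

```bash
sed -i 's/masks_of(cam,"tool_1_mid")/masks_of(cam,"tool_2_mid")+masks_of(cam,"tool_3_mid")/' h.py; python3 - <<'E'
from h import *
tools()
path(([.479,-.328,.08],-177.9))
E
```

```text
0.69 737 ctr [ 0.487  -0.3268] yaw 2.0 ends [ 0.4164 -0.3293] [ 0.5365 -0.325 ]
0.96 645 ctr [ 0.4931 -0.3983] yaw -0.4 ends [ 0.4257 -0.3979] [ 0.5376 -0.3986]
0.23 368 ctr [ 0.6294 -0.0553] yaw 62.6 ends [ 0.6172 -0.0788] [ 0.6428 -0.0295]
[0.46, 0.012, 0.803, 0.0, 0.002, -0.025]
```

Emit:
{"op": "apply_moves", "data": {
  "moves": [
    [0.23,0.01,0.05,0,0,-0.025,0.6],
    [0.46,0.01,0.1,0,0,-0.025,0.6],
    [0.46,0.01,0.35,0,0,-0.025,0.6],
    [0.46,0.01,0.6,0,0,-0.025,0.6],
    [0.46,0.01,0.8,0,0,-0.025,0.6],
    [0.46,0.01,0.8,0,0,-0.025,0.6],
    [0.46,0.01,0.8,0,0,-0.025,0.6],
    [0.46,0.01,0.8,0,0,-0.025,0.6]
  ]
}}

```text
time_s: 26.75
tool_pos: [0.4806, -0.3298, 0.0834]
tool_rot: [-179.9, 0.4, -177.9]
force: [0.1, -0.4, -0.7]
grip_width: 0.0521
grasp_force: 0.0
```

```bash
python3 - <<'E'
from h import *
tools()
path(([.479,-.3275,.005],-177.9))
E
```

```text
0.79 1325 ctr [ 0.4793 -0.3274] yaw 2.1 ends [ 0.4215 -0.3295] [ 0.5212 -0.3258]
0.9 1348 ctr [ 0.4787 -0.3985] yaw -0.3 ends [ 0.4235 -0.3983] [ 0.524  -0.3987]
[0.009, 0.01, 0.39, -0.001, 0.004, 0.0]
```

Emit:
{"op": "apply_moves", "data": {
  "moves": [
    [0.009,0.0,0.15,0,0,0,0.6],
    [0.009,0.0,0.28,0,0.003,0,0.6],
    [0.009,0.0,0.38,0,0.003,0,0.6],
    [0.009,0.0,0.38,0,0.003,0,0.6],
    [0.009,0.0,0.38,0,0.003,0,0.6],
    [0.009,0.0,0.38,0,0.003,0,0],
    [0.009,0.0,0.38,0,0.003,0,0],
    [0.009,0.0,0.38,0,0.003,0,0],
    [0.009,0.0,0.38,0,0.003,0,0],
    [0.009,0.0,0.38,0,0.003,0,0],
    [0.009,0.0,0.38,0,0.003,0,0],
    [0.009,0.0,0.38,0,0.003,0,0]
  ],
  "grip_force": 25
}}

```text
time_s: 28.1
tool_pos: [0.4774, -0.3285, 0.0048]
tool_rot: [180.0, -0.1, -177.9]
force: [-0.4, -0.8, 1.0]
grip_width: 0.0144
grasp_force: 25.0
```

Emit:
{"op": "apply_moves", "data": {
  "moves": [
    [0.1,0,-0.01,0,0,0,0],
    [0.22,0,-0.01,0,0,0,0],
    [0.34,0,-0.01,0,0,0,0],
    [0.46,0,-0.01,0,0,0,0],
    [0.58,0,-0.01,0,0,0,0],
    [0.58,0,-0.01,0,0,0,0],
    [0.58,0,-0.01,0,0,0,0],
    [0.58,0,-0.1,0,0,0,0],
    [0.58,0,-0.3,0,0,0,0],
    [0.58,0,-0.5,0,0,0,0],
    [0.58,0,-0.7,0,0,0,0],
    [0.58,0,-0.9,0,0,0,0],
    [0.58,0,-0.9,0,0,0,0],
    [0.58,0,-0.9,0,0,0,0]
  ]
}}

```text
time_s: 29.5
tool_pos: [0.3633, -0.3328, 0.1858]
tool_rot: [-179.9, 0.1, -177.8]
force: [0.0, 0.3, -0.3]
grip_width: 0.0142
grasp_force: 25.0
```

```bash
python3 - <<'E'
from h import *
o=env.get_obs();print(o["time_s"],o["tool_pos"],o["tool_rot"],o["grip_width"])
tools(z=o["tool_pos"][2]+.0195)
c=viewer.get_calibration("wrist")
print([(round(b["conf"],2),np.round(b["location"]).tolist(),((onz(c,b["location"],o["tool_pos"][2]+.0195)-o["tool_pos"])*1000).round(1).tolist()) for b in boxes_of("wrist","tool_2_loop")])
path(([.46,-.05,.19],-167))
E
```

```text
29.5 [ 0.36331878 -0.33282672  0.18584127] [-1.79934467e+02  5.35049253e-02 -1.77790029e+02] 0.014202005618894354
0.65 1891 ctr [ 0.353  -0.3326] yaw 2.2 ends [ 0.3022 -0.3345] [ 0.3969 -0.3309]
[(0.64, [251.0, 229.0], [-15.5, 1.2, 19.5])]
[-0.546, 1.391, -0.034, 0.001, -0.003, -0.126]
```

Emit:
{"op": "apply_moves", "data": {
  "moves": [
    [-0.1,0.25,0,0,0,0,0],
    [-0.2,0.5,0,0,0,0,0],
    [-0.3,0.75,0,0,0,-0.06,0],
    [-0.4,1.0,0,0,0,-0.126,0],
    [-0.5,1.0,0,0,0,-0.126,0]
  ]
}}

```text
time_s: 30.2
tool_pos: [0.4537, -0.1235, 0.1834]
tool_rot: [179.8, -0.2, -166.6]
force: [0.0, -1.4, -0.1]
grip_width: 0.0147
grasp_force: 25.0
```

```bash
python3 - <<'E'
from h import *
x,y=clip_at(-.040); path(([x,y,.084],-167))
E
```

```text
[-0.135, 0.46, 0.498, 0.003, -0.002, 0.005]
```

Emit:
{"op": "apply_moves", "data": {
  "moves": [
    [-0.06,0.2,0,0,0,0.005,0],
    [-0.135,0.4,0,0,0,0.005,0],
    [-0.135,0.457,0.05,0.003,-0.002,0.005,0],
    [-0.135,0.457,0.25,0.003,-0.002,0.005,0],
    [-0.135,0.457,0.4,0.003,-0.002,0.005,0],
    [-0.135,0.457,0.48,0.003,-0.002,0.005,0],
    [-0.135,0.457,0.48,0.003,-0.002,0.005,0],
    [-0.135,0.457,0.48,0.003,-0.002,0.005,0],
    [-0.135,0.457,0.48,0.003,-0.002,0.005,0]
  ]
}}

```text
time_s: 31.1
tool_pos: [0.4607, -0.0344, 0.0896]
tool_rot: [-179.7, 0.2, -167.5]
force: [0.5, 0.3, -0.6]
grip_width: 0.0147
grasp_force: 25.0
```

```bash
python3 - <<'E'
from h import *
x,y=clip_at(-.040); path(([x,y,.036],-167)); print(env.get_obs()["grip_width"])
E
```

```text
[0.005, 0.038, 0.268, -0.003, 0.002, -0.006]
0.014744306770983784
```

Emit:
{"op": "apply_moves", "data": {
  "moves": [
    [0.004,0.036,0,-0.003,0.002,-0.006,0],
    [0.004,0.036,0,-0.003,0.002,-0.006,0],
    [0.004,0.036,0,-0.003,0.002,-0.006,0],
    [0.004,0.036,0.03,-0.003,0.002,-0.006,0]
  ]
}}

```text
time_s: 31.5
tool_pos: [0.4585, -0.0272, 0.0835]
tool_rot: [180.0, 0.0, -166.9]
force: [-0.5, 0.3, 0.2]
grip_width: 0.0152
grasp_force: 25.0
```

```bash
python3 - <<'E'
from h import *
x,y=clip_at(-.040); path(([x,y,.036],-167)); print(env.get_obs()["grip_width"])
E
```

```text
[0.002, -0.001, 0.237, 0.0, 0.001, 0.001]
0.015194515695443696
```

Emit:
{"op": "apply_moves", "data": {
  "moves": [
    [0,0,0.06,0,0,0,0],
    [0,0,0.12,0,0,0,0],
    [0,0,0.17,0,0,0,0],
    [0,0,0.21,0,0,0,0],
    [0,0,0.235,0,0,0,0],
    [0,0,0.24,0,0,0,0],
    [0,0,0.24,0,0,0,0],
    [0,0,0.24,0,0,0,0]
  ]
}}

```text
time_s: 32.3
tool_pos: [0.4569, -0.0277, 0.0346]
tool_rot: [180.0, -0.2, -167.0]
force: [-2.8, -2.6, 2.5]
grip_width: 0.0146
grasp_force: 25.0
```

Emit:
{"op": "apply_moves", "data": {
  "moves": [
    [0,0,0,0,0,0,0.3],
    [0,0,0,0,0,0,0.5],
    [0,0,0,0,0,0,0.5],
    [0,0,0,0,0,0,0.5],
    [0,0,-0.1,0,0,0,0.5],
    [0,0,-0.3,0,0,0,0.5],
    [0,0,-0.5,0,0,0,0.5],
    [0,0,-0.5,0,0,0,0.5],
    [0,0,-0.5,0,0,0,0.5]
  ]
}}

```text
time_s: 33.2
tool_pos: [0.4584, -0.0269, 0.1356]
tool_rot: [180.0, 0.1, -166.9]
force: [0.2, 0.3, -1.0]
grip_width: 0.0436
grasp_force: 0.0
```

```bash
python3 - <<'E'
from h import *
tools(z=.055)
x,y=clip_at(-.05); print("expect through",x,y)
path((list(clip_at(.042))+[.155],-167))
E
```

```text
0.92 1543 ctr [ 0.4807 -0.0232] yaw 13.3 ends [ 0.4075 -0.0405] [ 0.5658 -0.0031]
expect through 0.44848149676073823 -0.02964755271719325
[-0.417, -0.003, -0.11, 0.0, -0.003, 0.001]
```

Emit:
{"op": "apply_moves", "data": {
  "moves": [
    [-0.2,0,-0.1,0,0,0.1,0.5],
    [-0.415,0,-0.1,0,0,0.2,0.5],
    [-0.415,0,-0.1,0,0,0.3,0.5],
    [-0.415,0,-0.1,0,0,0.4,0.5],
    [-0.415,0,-0.1,0,0,0.5,0.5],
    [-0.415,0,-0.1,0,0,0.6,0.5],
    [-0.415,0,-0.1,0,0,0.7,0.5],
    [-0.415,0,-0.1,0,0,0.8,0.5],
    [-0.415,0,-0.1,0,0,0.9,0.5],
    [-0.415,0,-0.1,0,0,1.0,0.5]
  ]
}}

```text
time_s: 34.35
tool_pos: [0.5375, -0.0085, 0.1528]
tool_rot: [-179.7, -0.0, 106.7]
force: [0.0, 0.2, -0.9]
grip_width: 0.0435
grasp_force: 0.0
```

Emit:
{"op": "apply_moves", "data": {
  "moves": [
    [0,0,0,0,0,0.1,0.5],
    [0,0,0,0,0,0.2,0.5],
    [0,0,0,0,0,0.3,0.5],
    [0,0,0,0,0,0.4,0.5],
    [0,0,0,0,0,0.5,0.5],
    [0,0,0,0,0,0.6,0.5],
    [0,0,0,0,0,0.7,0.5],
    [0,0,0,0,0,0.8,0.5],
    [0,0,0,0,0,0.9,0.5],
    [0,0,0,0,0,1.0,0.5],
    [0,0,0,0,0,1.0,0.5],
    [0,0,0,0,0,1.0,0.5]
  ]
}}

```text
time_s: 35.55
tool_pos: [0.5379, -0.0085, 0.1535]
tool_rot: [-180.0, 0.2, 21.4]
force: [0.5, -0.6, -0.5]
grip_width: 0.0434
grasp_force: 0.0
```

```bash
python3 - <<'E'
from h import *
o=env.get_obs();print(o["time_s"],o["tool_pos"],o["tool_rot"])
tools(z=.055)
x,y=clip_at(.042); path(([x,y,.036],13))
E
```

```text
35.55 [ 0.53793517 -0.00848373  0.15354252] [-179.95549744    0.18898827   21.37021246]
0.6 1538 ctr [ 0.5139 -0.015 ] yaw 12.5 ends [ 0.4135 -0.0373] [0.5945 0.0029]
0.45 2787 ctr [ 0.5144 -0.0135] yaw -84.6 ends [0.511  0.0224] [ 0.5176 -0.0485]
[-0.0, 0.002, 0.591, -0.0, 0.001, 0.096]
```

Emit:
{"op": "apply_moves", "data": {
  "moves": [
    [0,0.002,0.1,0,0,0.096,0.5],
    [0,0.002,0.3,0,0,0.096,0.5],
    [0,0.002,0.45,0,0,0.096,0.5],
    [0,0.002,0.58,0,0,0.096,0.5],
    [0,0.002,0.588,0,0,0.096,0.5],
    [0,0.002,0.588,0,0,0.096,0.5],
    [0,0.002,0.588,0,0,0.096,0],
    [0,0.002,0.588,0,0,0.096,0],
    [0,0.002,0.588,0,0,0.096,0],
    [0,0.002,0.588,0,0,0.096,0],
    [0,0.002,0.588,0,0,0.096,0],
    [0,0.002,0.588,0,0,0.096,0]
  ],
  "grip_force": 25
}}

```text
time_s: 36.9
tool_pos: [0.539, -0.0093, 0.0374]
tool_rot: [180.0, 0.0, 12.9]
force: [0.7, -1.3, 1.5]
grip_width: 0.0147
grasp_force: 25.0
```

Emit:
{"op": "apply_moves", "data": {
  "moves": [
    [0,0,-0.06,0,0,0,0],
    [0,0,-0.12,0,0,0,0],
    [0,0,-0.2,0,0,0,0],
    [0,0,-0.3,0,0,0,0],
    [0,0,-0.5,0,0,0,0],
    [0,0,-0.7,0,0,0,0],
    [0,0,-0.7,0,0,0,0],
    [0,0,-0.7,0,0,0,0]
  ]
}}

```text
time_s: 37.7
tool_pos: [0.5395, -0.0084, 0.179]
tool_rot: [-179.9, -0.1, 12.9]
force: [-0.0, -0.1, -1.6]
grip_width: 0.015
grasp_force: 25.0
```

Emit:
{"op": "apply_moves", "data": {
  "moves": [
    [0,-0.05,0,0,0,-0.1,0],
    [-0.03,-0.12,0,0,0,-0.2,0],
    [-0.05,-0.2,0,0,0,-0.3,0],
    [-0.07,-0.28,0,0,0,-0.4,0],
    [-0.09,-0.36,0,0,0,-0.5,0],
    [-0.1,-0.44,0,0,0,-0.6,0],
    [-0.11,-0.52,0,0,0,-0.7,0],
    [-0.12,-0.6,0,0,0,-0.8,0],
    [-0.13,-0.68,0,0,0,-0.9,0],
    [-0.13,-0.76,0,0,0,-1.0,0],
    [-0.13,-0.76,0,0,0,-1.0,0]
  ]
}}

```text
time_s: 38.8
tool_pos: [0.4776, 0.1358, 0.1758]
tool_rot: [-179.7, -0.0, 99.1]
force: [0.1, 0.3, -0.1]
grip_width: 0.0145
grasp_force: 25.0
```

```bash
python3 - <<'E'
from h import *
o=env.get_obs();print(o["time_s"],o["tool_pos"],o["tool_rot"],o["grip_width"])
x,y=dr(-.2,0); print(go([x,y,.17],178.5))
E
```

```text
38.8 [0.47757286 0.13575395 0.17579096] [-1.79744103e+02 -4.17793518e-02  9.91096083e+01] 0.014507751038863273
[1.128, -0.404, 0.032, -0.002, -0.002, -0.924]
```

Emit:
{"op": "apply_moves", "data": {
  "moves": [
    [0.09,-0.04,0,0,0,-0.1,0],
    [0.2,-0.08,0,0,0,-0.2,0],
    [0.3,-0.12,0,0,0,-0.3,0],
    [0.4,-0.16,0,0,0,-0.4,0],
    [0.5,-0.2,0,0,0,-0.5,0],
    [0.6,-0.25,0,0,0,-0.6,0],
    [0.7,-0.3,0,0,0,-0.7,0],
    [0.8,-0.35,0,0,0,-0.8,0],
    [0.9,-0.4,0,0,0,-0.9,0],
    [1.0,-0.42,0,0,0,-0.924,0],
    [1.0,-0.42,0,0,0,-0.924,0],
    [1.0,-0.42,0,0,0,-0.924,0],
    [1.0,-0.42,0,0,0,-0.924,0]
  ]
}}

```text
time_s: 40.1
tool_pos: [0.3665, 0.3169, 0.177]
tool_rot: [-179.9, -0.1, 178.0]
force: [-0.3, -0.2, -1.1]
grip_width: 0.0148
grasp_force: 25.0
```

```bash
python3 - <<'E'
from h import *
o=env.get_obs();print(o["time_s"],o["tool_pos"],o["tool_rot"],o["grip_width"])
for X,z in ((-.213,.05),(-.213,.0095),):
  x,y=dr(X,0); print(go([x,y,z],178.5))
E
```

```text
40.1 [0.36649285 0.3169103  0.17697564] [-1.79940802e+02 -8.77473396e-02  1.78031652e+02] 0.0148166385003419
[0.091, 0.143, 0.635, -0.001, -0.001, -0.005]
[0.091, 0.144, 0.837, -0.001, -0.001, -0.005]
```

Emit:
{"op": "apply_moves", "data": {
  "moves": [
    [0.09,0.143,0.05,0,0,-0.006,0],
    [0.09,0.143,0.2,0,0,-0.006,0],
    [0.09,0.143,0.4,0,0,-0.006,0],
    [0.09,0.143,0.6,0,0,-0.006,0],
    [0.09,0.143,0.75,0,0,-0.006,0],
    [0.09,0.143,0.83,0,0,-0.006,0],
    [0.09,0.143,0.83,0,0,-0.006,0],
    [0.09,0.143,0.83,0,0,-0.006,0],
    [0.09,0.143,0.83,0,0,-0.006,0]
  ]
}}

```text
time_s: 41.0
tool_pos: [0.3495, 0.3479, 0.0127]
tool_rot: [179.9, 0.0, 178.7]
force: [-0.2, 0.7, -0.6]
grip_width: 0.0152
grasp_force: 25.0
```

```bash
python3 - <<'E'
from h import *
o=env.get_obs();print(o["time_s"],o["tool_pos"],o["tool_rot"],o["grip_width"])
tools(z=.026)
for X,z in ((-.087,.008),):
  x,y=dr(X,0); print(go([x,y,z],178.5))
E
```

```text
41.0 [0.34946442 0.34785547 0.01265128] [1.79898495e+02 1.48056932e-02 1.78709790e+02] 0.01522776831471753
0.79 2325 ctr [0.3383 0.3484] yaw -0.8 ends [0.2921 0.349 ] [0.3872 0.3477]
[-0.63, -0.012, 0.022, 0.001, 0.0, 0.003]
```

Emit:
{"op": "apply_moves", "data": {
  "moves": [
    [-0.07,-0.01,0.01,0,0,0.003,0],
    [-0.15,-0.01,0.015,0,0,0.003,0],
    [-0.23,-0.01,0.015,0,0,0.003,0],
    [-0.31,-0.01,0.015,0,0,0.003,0],
    [-0.39,-0.01,0.015,0,0,0.003,0],
    [-0.47,-0.01,0.015,0,0,0.003,0],
    [-0.55,-0.01,0.015,0,0,0.003,0],
    [-0.6,-0.01,0.015,0,0,0.003,0],
    [-0.615,-0.01,0.02,0,0,0.003,0],
    [-0.625,-0.01,0.025,0,0,0.003,0],
    [-0.625,-0.01,0.025,0,0,0.003,0],
    [-0.625,-0.01,0.025,0,0,0.003,0]
  ]
}}

```text
time_s: 42.35
tool_pos: [0.4732, 0.3427, 0.0062]
tool_rot: [180.0, -0.0, 178.5]
force: [1.4, -0.5, 0.3]
grip_width: 0.0148
grasp_force: 25.0
```

```bash
python3 - <<'E'
from h import *
x,y=dr(-.0876,0); o=env.get_obs(); print(x,y,o["tool_pos"],o["force"],o["grip_width"])
E
```

```text
0.47443001833214127 0.3427931006717697 [0.47324691 0.34265893 0.00622666] [ 1.3951439  -0.54282291  0.34423436] 0.01482961340501112
```

Emit:
{"op": "apply_moves", "data": {
  "moves": [
    [-0.012,0,0,0,0,0,0],
    [-0.012,0,0,0,0,0,0],
    [-0.012,0,0,0,0,0,0.35],
    [-0.012,0,0,0,0,0,0.35],
    [-0.012,0,0,0,0,0,0.35],
    [-0.012,0,0,0,0,0,0.35],
    [-0.012,0,-0.1,0,0,0,0.35],
    [-0.012,0,-0.3,0,0,0,0.35],
    [-0.012,0,-0.5,0,0,0,0.35],
    [-0.012,0,-0.7,0,0,0,0.35],
    [-0.012,0,-0.9,0,0,0,0.35],
    [-0.012,0,-0.9,0,0,0,0.35],
    [-0.012,0,-0.9,0,0,0,0.35]
  ]
}}

```text
time_s: 43.65
tool_pos: [0.4765, 0.3429, 0.1873]
tool_rot: [179.9, 0.0, 178.5]
force: [-0.9, -0.2, -1.1]
grip_width: 0.0305
grasp_force: 0.0
```

```bash
python3 - <<'E'
from h import *
tools()
path(([.56,-.36,.24],180))
E
```

```text
0.76 757 ctr [0.4769 0.3435] yaw -2.3 ends [0.4314 0.3453] [0.5205 0.3418]
0.39 9304 ctr [0.5353 0.3387] yaw 86.1 ends [0.5263 0.2051] [0.5447 0.4765]
[-0.514, -3.498, -0.273, -0.001, -0.003, -0.017]
```

Emit:
{"op": "apply_moves", "data": {
  "moves": [
    [0,-0.25,-0.1,0,0,0,0.6],
    [0,-0.5,-0.2,0,0,0,0.6],
    [-0.1,-0.75,-0.25,0,0,0,0.6],
    [-0.15,-1.0,-0.25,0,0,-0.015,0.6]
  ]
}}

```text
time_s: 44.2
tool_pos: [0.4987, 0.1528, 0.2357]
tool_rot: [180.0, -0.0, 179.9]
force: [1.0, 0.1, -0.6]
grip_width: 0.0503
grasp_force: 0.0
```

Emit:
{"op": "apply_moves", "data": {
  "moves": [
    [-0.05,-0.25,0,0,0,0,0.6],
    [-0.1,-0.5,0,0,0,0,0.6],
    [-0.15,-0.75,0,0,0,0,0.6],
    [-0.2,-1.0,0,0,0,0,0.6]
  ]
}}

```text
time_s: 44.6
tool_pos: [0.5362, -0.044, 0.2341]
tool_rot: [-180.0, -0.2, 179.8]
force: [0.5, 0.7, 0.1]
grip_width: 0.0522
grasp_force: 0.0
```

Emit:
{"op": "apply_moves", "data": {
  "moves": [
    [-0.05,-0.25,0,0,0,0,0.6],
    [-0.1,-0.5,0,0,0,0,0.6],
    [-0.15,-0.75,0,0,0,0,0.6],
    [-0.15,-1.0,0,0,0,0,0.6]
  ]
}}

```text
time_s: 45.0
tool_pos: [0.5664, -0.2402, 0.2335]
tool_rot: [180.0, -0.2, 179.9]
force: [0.1, -0.2, 0.7]
grip_width: 0.052
grasp_force: 0.0
```

Emit:
{"op": "apply_moves", "data": {
  "moves": [
    [0,-0.25,0,0,0,0,0.6],
    [0,-0.5,0,0,0,0,0.6],
    [0,-0.5,0,0,0,0,0.6],
    [0,-0.5,0,0,0,0,0.6],
    [0,-0.5,0,0,0,0,0.6],
    [0,-0.5,0,0,0,0,0.6]
  ]
}}

```text
time_s: 45.6
tool_pos: [0.5667, -0.3368, 0.2349]
tool_rot: [179.9, -0.1, 180.0]
force: [0.2, 0.5, -0.2]
grip_width: 0.0519
grasp_force: 0.0
```

```bash
python3 - <<'E'
from h import *
o=env.get_obs();print(o["time_s"],o["tool_pos"],o["tool_rot"])
tools()
c=viewer.get_calibration("wrist")
print([(round(b["conf"],2),onz(c,b["location"],.0235).round(4)[:2].tolist()) for t in ("tool_3_mid","tool_3_loop") for b in boxes_of("wrist",t)])
path(([.479,-.398,.08],-180))
E
```

```text
45.6 [ 0.56669443 -0.33679945  0.23489025] [ 1.79916633e+02 -1.05643901e-01  1.79998889e+02]
0.75 645 ctr [ 0.4927 -0.3983] yaw -0.3 ends [ 0.4219 -0.3979] [ 0.5363 -0.3985]
[(0.92, [0.4946, -0.396])]
[0.435, -0.299, 0.779, 0.0, -0.001, -0.001]
```

Emit:
{"op": "apply_moves", "data": {
  "moves": [
    [0.2,-0.15,0,0,0,0.003,0.6],
    [0.43,-0.29,0.1,0,0,0.003,0.6],
    [0.43,-0.29,0.35,0,0,0.003,0.6],
    [0.43,-0.29,0.6,0,0,0.003,0.6],
    [0.43,-0.29,0.78,0,0,0.003,0.6],
    [0.43,-0.29,0.78,0,0,0.003,0.6],
    [0.43,-0.29,0.78,0,0,0.003,0.6],
    [0.43,-0.29,0.78,0,0,0.003,0.6]
  ]
}}

```text
time_s: 46.65
tool_pos: [0.4811, -0.3983, 0.0825]
tool_rot: [-179.8, 0.1, 179.6]
force: [-0.4, -0.1, 1.0]
grip_width: 0.0523
grasp_force: 0.0
```

```bash
python3 - <<'E'
from h import *
o=env.get_obs();print(o["time_s"],o["tool_pos"],o["tool_rot"],o["qpos"].round(1))
tools()
path(([.479,-.3985,.0045],179.7))
E
```

```text
46.65 [ 0.48109908 -0.39829917  0.08252581] [-1.79844456e+02  1.26952165e-01  1.79573544e+02] [  8.6  23.9  35.6  97.5 -15.2  63.3 138.4]
0.8 1276 ctr [ 0.4821 -0.399 ] yaw 1.7 ends [ 0.429  -0.4006] [ 0.5219 -0.3978]
[0.01, -0.002, 0.388, -0.001, 0.001, -0.001]
```

Emit:
{"op": "apply_moves", "data": {
  "moves": [
    [0,0,0.15,0,0,0,0.6],
    [0,0,0.28,0,0,0,0.6],
    [0,0,0.38,0,0,0,0.6],
    [0,0,0.38,0,0,0,0.6],
    [0,0,0.38,0,0,0,0.6],
    [0,0,0.38,0,0,0,0],
    [0,0,0.38,0,0,0,0],
    [0,0,0.38,0,0,0,0],
    [0,0,0.38,0,0,0,0],
    [0,0,0.38,0,0,0,0],
    [0,0,0.38,0,0,0,0],
    [0,0,0.38,0,0,0,0]
  ],
  "grip_force": 25
}}

```text
time_s: 48.0
tool_pos: [0.4793, -0.397, 0.0036]
tool_rot: [-180.0, -0.1, 179.6]
force: [-0.7, 0.5, 0.6]
grip_width: 0.0144
grasp_force: 25.0
```

Emit:
{"op": "apply_moves", "data": {
  "moves": [
    [0.1,0,-0.01,0,0,0,0],
    [0.22,0,-0.01,0,0,0,0],
    [0.34,0,-0.01,0,0,0,0],
    [0.46,0,-0.01,0,0,0,0],
    [0.58,0,-0.01,0,0,0,0],
    [0.58,0,-0.01,0,0,0,0],
    [0.58,0,-0.01,0,0,0,0],
    [0.58,0,-0.1,0,0,0,0],
    [0.58,0,-0.3,0,0,0,0],
    [0.58,0,-0.5,0,0,0,0],
    [0.58,0,-0.7,0,0,0,0],
    [0.58,0,-0.9,0,0,0,0],
    [0.58,0,-0.9,0,0,0,0],
    [0.58,0,-0.9,0,0,0,0]
  ]
}}

```text
time_s: 49.4
tool_pos: [0.3653, -0.3961, 0.1847]
tool_rot: [-179.9, 0.0, 179.7]
force: [0.4, 0.8, -0.5]
grip_width: 0.0146
grasp_force: 25.0
```

```bash
python3 - <<'E'
from h import *
o=env.get_obs();print(o["time_s"],o["tool_pos"],o["tool_rot"],o["grip_width"])
tools(z=o["tool_pos"][2]+.0195)
path(([.44,-.2,.19],-172))
E
```

```text
49.4 [ 0.36531253 -0.39605751  0.18472652] [-1.79929430e+02  4.94505584e-02  1.79651316e+02] 0.014646595075222368
0.61 1776 ctr [ 0.3564 -0.3956] yaw -1.1 ends [ 0.3082 -0.3947] [ 0.3983 -0.3964]
0.71 1807 ctr [ 0.357  -0.3953] yaw -1.8 ends [ 0.3158 -0.394 ] [ 0.399  -0.3966]
[-0.376, 0.978, -0.039, 0.001, -0.003, -0.098]
```

Emit:
{"op": "apply_moves", "data": {
  "moves": [
    [-0.1,0.25,0,0,0,0,0],
    [-0.2,0.5,0,0,0,0,0],
    [-0.3,0.75,0,0,0,-0.06,0],
    [-0.376,0.978,0,0,0,-0.1,0],
    [-0.376,0.978,0,0,0,-0.1,0],
    [-0.376,0.978,0,0,0,-0.1,0],
    [-0.376,0.978,0,0,0,-0.1,0]
  ]
}}

```text
time_s: 50.25
tool_pos: [0.4394, -0.2023, 0.1828]
tool_rot: [-180.0, -0.2, -171.9]
force: [0.4, -1.5, 0.2]
grip_width: 0.015
grasp_force: 25.0
```

```bash
python3 - <<'E'
from h import *
x,y=clip_at(-.042); path(([x,y,.084],-167))
E
```

```text
[-0.207, 0.852, 0.493, -0.0, -0.002, -0.058]
```

Emit:
{"op": "apply_moves", "data": {
  "moves": [
    [-0.06,0.25,0,0,0,0,0],
    [-0.12,0.5,0,0,0,-0.03,0],
    [-0.2,0.75,0,0,0,-0.058,0],
    [-0.207,0.852,0.05,0,-0.002,-0.058,0],
    [-0.207,0.852,0.25,0,-0.002,-0.058,0],
    [-0.207,0.852,0.4,0,-0.002,-0.058,0],
    [-0.207,0.852,0.46,0,-0.002,-0.058,0],
    [-0.207,0.852,0.46,0,-0.002,-0.058,0],
    [-0.207,0.852,0.46,0,-0.002,-0.058,0]
  ]
}}

```text
time_s: 51.15
tool_pos: [0.4578, -0.0277, 0.0926]
tool_rot: [-180.0, 0.2, -167.0]
force: [-0.5, -0.5, 0.7]
grip_width: 0.0145
grasp_force: 25.0
```

```bash
python3 - <<'E'
from h import *
tools(z=.109)
x,y=clip_at(-.042); path(([x,y,.036],-167)); print(env.get_obs()["grip_width"])
E
```

```text
0.97 1773 ctr [ 0.451  -0.0287] yaw 12.5 ends [ 0.402  -0.0396] [ 0.4924 -0.0196]
0.41 3363 ctr [ 0.4771 -0.1462] yaw 19.9 ends [ 0.4512 -0.1556] [ 0.5261 -0.1284]
[0.012, -0.002, 0.286, -0.0, 0.003, 0.001]
0.01422055480124848
```

Emit:
{"op": "apply_moves", "data": {
  "moves": [
    [0.012,-0.002,0.04,0,0.003,0,0],
    [0.012,-0.002,0.1,0,0.003,0,0],
    [0.012,-0.002,0.16,0,0.003,0,0],
    [0.012,-0.002,0.21,0,0.003,0,0],
    [0.012,-0.002,0.25,0,0.003,0,0],
    [0.012,-0.002,0.28,0,0.003,0,0],
    [0.012,-0.002,0.287,0,0.003,0,0],
    [0.012,-0.002,0.287,0,0.003,0,0],
    [0.012,-0.002,0.287,0,0.003,0,0]
  ]
}}

```text
time_s: 52.2
tool_pos: [0.4547, -0.028, 0.0343]
tool_rot: [-180.0, -0.2, -166.9]
force: [-0.8, -3.3, 1.0]
grip_width: 0.0145
grasp_force: 25.0
```

Emit:
{"op": "apply_moves", "data": {
  "moves": [
    [0,0,0,0,0,0,0.3],
    [0,0,0,0,0,0,0.5],
    [0,0,0,0,0,0,0.5],
    [0,0,0,0,0,0,0.5],
    [0,0,-0.1,0,0,0,0.5],
    [0,0,-0.3,0,0,0,0.5],
    [0,0,-0.5,0,0,0,0.5],
    [0,0,-0.5,0,0,0,0.5],
    [0,0,-0.5,0,0,0,0.5]
  ]
}}

```text
time_s: 53.1
tool_pos: [0.4559, -0.027, 0.1351]
tool_rot: [180.0, -0.0, -166.8]
force: [0.2, 0.5, -0.8]
grip_width: 0.0436
grasp_force: 0.0
```

```bash
python3 - <<'E'
from h import *
tools(z=.055)
path((list(clip_at(.044))+[.155],-167))
E
```

```text
0.94 1450 ctr [ 0.4817 -0.0231] yaw 13.7 ends [ 0.4075 -0.0412] [ 0.5626 -0.0035]
[-0.439, -0.007, -0.113, 0.0, -0.004, 0.002]
```

Seated. I'll turn the empty gripper round and regrip.

Emit:
{"op": "apply_moves", "data": {
  "moves": [
    [-0.2,0,-0.1,0,0,0.1,0.5],
    [-0.43,0,-0.1,0,0,0.2,0.5],
    [-0.43,0,-0.1,0,0,0.3,0.5],
    [-0.43,0,-0.1,0,0,0.4,0.5],
    [-0.43,0,-0.1,0,0,0.5,0.5],
    [-0.43,0,-0.1,0,0,0.6,0.5],
    [-0.43,0,-0.1,0,0,0.7,0.5],
    [-0.43,0,-0.1,0,0,0.8,0.5],
    [-0.43,0,-0.1,0,0,0.9,0.5],
    [-0.43,0,-0.1,0,0,1.0,0.5]
  ]
}}

```text
time_s: 54.25
tool_pos: [0.5379, -0.0078, 0.1522]
tool_rot: [-179.6, -0.0, 106.8]
force: [-0.5, -0.1, -0.3]
grip_width: 0.0433
grasp_force: 0.0
```

Emit:
{"op": "apply_moves", "data": {
  "moves": [
    [0,0,0,0,0,0.1,0.5],
    [0,0,0,0,0,0.2,0.5],
    [0,0,0,0,0,0.3,0.5],
    [0,0,0,0,0,0.4,0.5],
    [0,0,0,0,0,0.5,0.5],
    [0,0,0,0,0,0.6,0.5],
    [0,0,0,0,0,0.7,0.5],
    [0,0,0,0,0,0.8,0.5],
    [0,0,0,0,0,0.9,0.5],
    [0,0,0,0,0,1.0,0.5],
    [0,0,0,0,0,1.0,0.5],
    [0,0,0,0,0,1.0,0.5]
  ]
}}

```text
time_s: 55.45
tool_pos: [0.5383, -0.0077, 0.1529]
tool_rot: [-179.9, 0.3, 21.5]
force: [0.2, 0.0, -0.7]
grip_width: 0.0437
grasp_force: 0.0
```

```bash
python3 - <<'E'
from h import *
o=env.get_obs();print(o["time_s"],o["tool_pos"],o["tool_rot"])
tools(z=.055)
x,y=clip_at(.043); path(([x,y,.036],13))
E
```

```text
55.45 [ 0.53832158 -0.00774503  0.1528874 ] [-179.94995767    0.27951242   21.45908792]
0.9 1662 ctr [ 0.5124 -0.0157] yaw 12.9 ends [ 0.4146 -0.0381] [5.827e-01 4.000e-04]
[0.002, 0.006, 0.588, -0.0, 0.002, 0.097]
```

Emit:
{"op": "apply_moves", "data": {
  "moves": [
    [0,0.006,0.1,0,0,0.097,0.5],
    [0,0.006,0.3,0,0,0.097,0.5],
    [0,0.006,0.45,0,0,0.097,0.5],
    [0,0.006,0.58,0,0,0.097,0.5],
    [0,0.006,0.586,0,0,0.097,0.5],
    [0,0.006,0.586,0,0,0.097,0.5],
    [0,0.006,0.586,0,0,0.097,0],
    [0,0.006,0.586,0,0,0.097,0],
    [0,0.006,0.586,0,0,0.097,0],
    [0,0.006,0.586,0,0,0.097,0],
    [0,0.006,0.586,0,0,0.097,0],
    [0,0.006,0.586,0,0,0.097,0]
  ],
  "grip_force": 25
}}

```text
time_s: 56.8
tool_pos: [0.5395, -0.0093, 0.0371]
tool_rot: [180.0, 0.1, 12.9]
force: [0.3, -2.0, 1.1]
grip_width: 0.0146
grasp_force: 25.0
```

Emit:
{"op": "apply_moves", "data": {
  "moves": [
    [0,0,-0.06,0,0,0,0],
    [0,0,-0.12,0,0,0,0],
    [0,0,-0.2,0,0,0,0],
    [0,0,-0.3,0,0,0,0],
    [0,0,-0.5,0,0,0,0],
    [0,0,-0.7,0,0,0,0],
    [0,0,-0.7,0,0,0,0],
    [0,0,-0.7,0,0,0,0]
  ]
}}

```text
time_s: 57.6
tool_pos: [0.5402, -0.0085, 0.1788]
tool_rot: [-179.9, -0.0, 12.9]
force: [0.1, -0.5, -0.7]
grip_width: 0.015
grasp_force: 25.0
```

Emit:
{"op": "apply_moves", "data": {
  "moves": [
    [0,-0.05,0,0,0,-0.1,0],
    [-0.03,-0.12,0,0,0,-0.2,0],
    [-0.05,-0.2,0,0,0,-0.3,0],
    [-0.07,-0.28,0,0,0,-0.4,0],
    [-0.09,-0.36,0,0,0,-0.5,0],
    [-0.1,-0.44,0,0,0,-0.6,0],
    [-0.11,-0.52,0,0,0,-0.7,0],
    [-0.12,-0.6,0,0,0,-0.8,0],
    [-0.13,-0.68,0,0,0,-0.9,0],
    [-0.13,-0.76,0,0,0,-1.0,0],
    [-0.13,-0.76,0,0,0,-1.0,0]
  ]
}}

```text
time_s: 58.7
tool_pos: [0.4784, 0.1357, 0.1756]
tool_rot: [-179.7, -0.0, 99.1]
force: [0.4, -0.4, -0.5]
grip_width: 0.0148
grasp_force: 25.0
```

```bash
python3 - <<'E'
from h import *
o=env.get_obs();print(o["time_s"],o["tool_pos"],o["tool_rot"],o["grip_width"])
tools(z=o["tool_pos"][2]+.0165)
x,y=dr(-.205,-.074); print(x,y,go([x,y,.17],178.5))
E
```

```text
58.7 [0.47836684 0.13569895 0.17562626] [-1.79664338e+02 -2.37217463e-02  9.91101701e+01] 0.01479795652459885
0.58 2053 ctr [0.4762 0.1449] yaw -79.7 ends [0.4678 0.1913] [0.4843 0.1005]
0.35513315420522823 0.27189163235492275 [0.783, -0.512, 0.033, -0.003, -0.001, -0.929]
```

Emit:
{"op": "apply_moves", "data": {
  "moves": [
    [0.06,-0.05,0,0,0,-0.1,0],
    [0.14,-0.1,0,0,0,-0.2,0],
    [0.22,-0.15,0,0,0,-0.3,0],
    [0.3,-0.2,0,0,0,-0.4,0],
    [0.38,-0.25,0,0,0,-0.5,0],
    [0.46,-0.3,0,0,0,-0.6,0],
    [0.54,-0.35,0,0,0,-0.7,0],
    [0.62,-0.4,0,0,0,-0.8,0],
    [0.7,-0.45,0,0,0,-0.9,0],
    [0.78,-0.5,0,0,0,-0.929,0],
    [0.78,-0.5,0,0,0,-0.929,0],
    [0.78,-0.5,0,0,0,-0.929,0],
    [0.78,-0.5,0,0,0,-0.929,0]
  ]
}}

```text
time_s: 60.15
tool_pos: [0.3581, 0.2713, 0.1771]
tool_rot: [-179.9, -0.2, 178.5]
force: [0.2, -0.3, 0.2]
grip_width: 0.015
grasp_force: 25.0
```

```bash
python3 - <<'E'
from h import *
o=env.get_obs();print(o["time_s"],o["tool_pos"],o["tool_rot"],o["grip_width"],o["qpos"].round(1))
x,y=dr(-.209,-.074); print(x,y,go([x,y,.011],178.5))
E
```

```text
60.15 [0.35810068 0.27125047 0.17710076] [-1.79944534e+02 -1.54410098e-01  1.78489478e+02] 0.015007021682439734 [-48.2  -4.6   7.3 113.9   0.5  70.8  47.5]
0.351134524905326 0.27199634014815427 [0.033, 0.004, 0.831, -0.001, -0.002, -0.0]
```

Emit:
{"op": "apply_moves", "data": {
  "moves": [
    [0.033,0.004,0.05,0,0,0,0],
    [0.033,0.004,0.25,0,0,0,0],
    [0.033,0.004,0.45,0,0,0,0],
    [0.033,0.004,0.65,0,0,0,0],
    [0.033,0.004,0.78,0,0,0,0],
    [0.033,0.004,0.825,0,0,0,0],
    [0.033,0.004,0.825,0,0,0,0],
    [0.033,0.004,0.825,0,0,0,0],
    [0.033,0.004,0.825,0,0,0,0]
  ]
}}

```text
time_s: 61.05
tool_pos: [0.3514, 0.274, 0.0137]
tool_rot: [179.9, -0.0, 178.7]
force: [-0.8, -0.1, -0.4]
grip_width: 0.0147
grasp_force: 25.0
```

```bash
python3 - <<'E'
from h import *
o=env.get_obs();print(o["time_s"],o["tool_pos"],o["tool_rot"],o["grip_width"],o["qpos"].round(1))
tools(z=.028)
x,y=dr(-.0884,-.074); print(x,y,go([x,y,.0075],178.5))
E
```

```text
61.05 [0.35140631 0.2740061  0.01369321] [ 1.79905648e+02 -4.28959246e-02  1.78676082e+02] 0.014747421101046198 [-48.2   6.4   7.2 124.   -1.2  49.6  48.4]
0.63 2324 ctr [0.3395 0.2746] yaw -0.9 ends [0.2924 0.2753] [0.3884 0.2738]
0.47169319829737816 0.26883940018222474 [-0.604, -0.011, 0.028, 0.001, -0.001, 0.002]
```

Emit:
{"op": "apply_moves", "data": {
  "moves": [
    [-0.07,-0.01,0.01,0,0,0.002,0],
    [-0.15,-0.01,0.015,0,0,0.002,0],
    [-0.23,-0.01,0.02,0,0,0.002,0],
    [-0.31,-0.01,0.02,0,0,0.002,0],
    [-0.39,-0.01,0.02,0,0,0.002,0],
    [-0.47,-0.01,0.02,0,0,0.002,0],
    [-0.55,-0.01,0.02,0,0,0.002,0],
    [-0.585,-0.01,0.025,0,0,0.002,0],
    [-0.6,-0.01,0.028,0,0,0.002,0],
    [-0.61,-0.01,0.028,0,0,0.002,0],
    [-0.61,-0.01,0.028,0,0,0.002,0],
    [-0.61,-0.01,0.028,0,0,0.002,0]
  ]
}}

```text
time_s: 62.4
tool_pos: [0.472, 0.2682, 0.0062]
tool_rot: [-180.0, -0.2, 178.5]
force: [-0.1, -0.8, 0.4]
grip_width: 0.0146
grasp_force: 25.0
```

Emit:
{"op": "apply_moves", "data": {
  "moves": [
    [-0.01,0,0,0,0,0,0],
    [-0.01,0,0,0,0,0,0],
    [-0.01,0,0,0,0,0,0.35],
    [-0.01,0,0,0,0,0,0.35],
    [-0.01,0,0,0,0,0,0.35],
    [-0.01,0,0,0,0,0,0.35],
    [-0.01,0,-0.1,0,0,0,0.35],
    [-0.01,0,-0.3,0,0,0,0.35],
    [-0.01,0,-0.5,0,0,0,0.35],
    [-0.01,0,-0.7,0,0,0,0.35],
    [-0.01,0,-0.9,0,0,0,0.35],
    [-0.01,0,-0.9,0,0,0,0.35],
    [-0.01,0,-0.9,0,0,0,0.35]
  ]
}}

```text
time_s: 63.7
tool_pos: [0.4753, 0.2686, 0.1873]
tool_rot: [179.9, -0.0, 178.5]
force: [0.6, -0.5, 1.0]
grip_width: 0.0303
grasp_force: 0.0
```

```bash
python3 - <<'E'
from h import *
path(([.58,.34,.24],180))
E
```

```text
[-0.514, 0.371, -0.264, 0.001, -0.001, -0.017]
```

Emit:
{"op": "apply_moves", "data": {
  "moves": [
    [-0.1,0.07,-0.2,0,0,-0.017,0.6],
    [-0.3,0.2,-0.26,0,0,-0.017,0.6],
    [-0.5,0.37,-0.26,0,0,-0.017,0.6],
    [-0.5,0.37,-0.26,0,0,-0.017,0.6],
    [-0.5,0.37,-0.26,0,0,-0.017,0.6],
    [-0.5,0.37,-0.26,0,0,-0.017,0.6]
  ]
}}

```text
time_s: 64.3
tool_pos: [0.5759, 0.3387, 0.2364]
tool_rot: [-179.9, -0.3, 180.0]
force: [-0.7, -0.2, -0.4]
grip_width: 0.0519
grasp_force: 0.0
```

```bash
python3 - <<'E'
from h import *
o=env.get_obs();print(o["time_s"],o["tool_pos"],o["tool_rot"])
c,im=snap("wrist","w10.png",(120,60,400,230,2.8)); np.savez("c10.npz",**c)
tools(take=False)
for t,z in [("dial",.094),("mark_tab",.058),("dial_pointer",.094)]:
    print(t,[(round(b["conf"],2),np.round(b["location"],1).tolist(),onz(c,b["location"],z).round(4)[:2].tolist()) for b in boxes_of("wrist",t)[:3]])
E
```

```text
64.3 [0.57592204 0.33867004 0.23641915] [-179.86304264   -0.29975639  179.95193315]
0.96 614 ctr [0.4754 0.3439] yaw -1.6 ends [0.4313 0.3452] [0.5135 0.3429]
0.57 644 ctr [0.4693 0.2697] yaw -2.7 ends [0.4183 0.2721] [0.5108 0.2678]
dial [(0.68, [251.4, 171.9], [0.5639, 0.34])]
mark_tab [(0.45, [281.1, 142.3], [0.534, 0.3768]), (0.21, [248.2, 163.2], [0.5601, 0.336])]
dial_pointer [(0.82, [248.9, 172.3], [0.5644, 0.3372])]
```

View pics/w10.png

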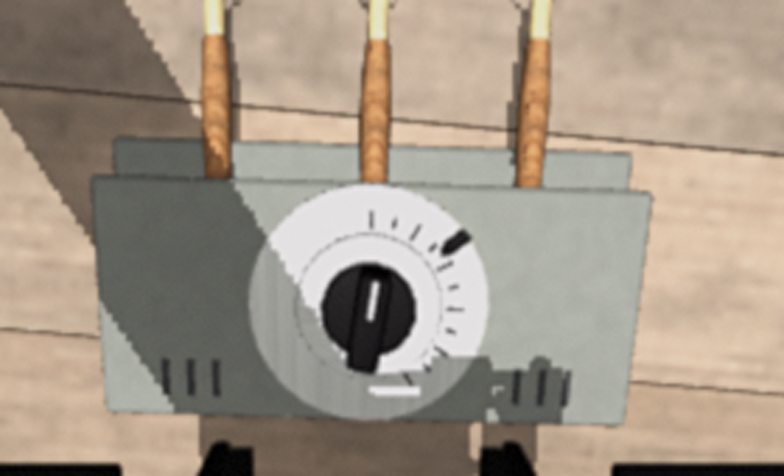

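```bash
python3 - <<'E'
from h import *
c=dict(np.load("c10.npz")); f=lambda x,y:(x/2.8+120,y/2.8+60)
for p in [(213,36),(377,40),(540,40)]:
    w=onz(c,f(*p),.0235)[:2]; a=np.radians(DY); d=w-DR; print("handle end drier frame",np.array([np.cos(a)*d[0]+np.sin(a)*d[1],-np.sin(a)*d[0]+np.cos(a)*d[1]]).round(4))
A=onz(c,f(369,301.5),.052);T=onz(c,f(457,241),.056);p1=onz(c,f(376,282),.094);p2=onz(c,f(371,320),.094)
print(A,T,p1,p2,np.linalg.norm((T-A)[:2]))
cw=lambda v:np.arctan2(v[1],-v[0])
print("tab",cw(T-A),"ptr",cw(p1-p2),"p1-A",cw(p1-A),np.linalg.norm((p1-A)[:2]))
path(([A[0],A[1],.12],180))
E
```

```text
handle end drier frame [-0.1106 -0.0739]
handle end drier frame [-0.1107  0.001 ]
handle end drier frame [-0.1125  0.0753]
[0.56697147 0.3405904  0.052     ] [0.53889684 0.37983187 0.056     ] [0.5510708  0.34327918 0.094     ] [0.56667299 0.34127621 0.094     ] 0.04825015043443896
tab 0.9497877702746623 ptr 0.12767897437143205 p1-A 0.16751360931356526 0.016126401700385325
[0.046, 0.006, 0.594, 0.0, -0.001, -0.0]
```

All three tools are home: their handle ends are at drier x ≈ -0.111, which puts the middles at about -0.044. The tab is at 0.95 rad and the pointer at about 0.13. Next is the dial.

Emit:
{"op": "apply_moves", "data": {
  "moves": [
    [0.04,0.005,0.1,0,0,0.086,0.6],
    [0.04,0.007,0.3,0,0,0.086,0.6],
    [0.04,0.007,0.5,0,0,0.086,0.6],
    [0.04,0.007,0.59,0,0,0.086,0.6],
    [0.04,0.007,0.59,0,0,0.086,0.6],
    [0.04,0.007,0.59,0,0,0.086,0.6],
    [0.04,0.007,0.59,0,0,0.086,0.6]
  ]
}}

```text
time_s: 65.3
tool_pos: [0.5696, 0.3417, 0.1224]
tool_rot: [179.9, -0.0, 172.6]
force: [0.2, 0.2, -0.6]
grip_width: 0.0522
grasp_force: 0.0
```

```bash
python3 - <<'E'
from h import *
path(([.5672,.3408,.073],172.6))
E
```

```text
[0.011, -0.007, 0.247, 0.001, -0.0, -0.0]
```

Emit:
{"op": "apply_moves", "data": {
  "moves": [
    [0.011,-0.005,0.1,0,0,0,0.6],
    [0.011,-0.005,0.18,0,0,0,0.6],
    [0.011,-0.005,0.24,0,0,0,0.6],
    [0.011,-0.005,0.24,0,0,0,0.6],
    [0.011,-0.005,0.24,0,0,0,0.6],
    [0.011,-0.005,0.24,0,0,0,0],
    [0.011,-0.005,0.24,0,0,0,0],
    [0.011,-0.005,0.24,0,0,0,0],
    [0.011,-0.005,0.24,0,0,0,0],
    [0.011,-0.005,0.24,0,0,0,0],
    [0.011,-0.005,0.24,0,0,0,0],
    [0.011,-0.005,0.24,0,0,0,0]
  ],
  "grip_force": 15
}}

```text
time_s: 66.5
tool_pos: [0.566, 0.3398, 0.072]
tool_rot: [-179.9, -0.2, 172.6]
force: [-1.3, -1.2, 1.0]
grip_width: 0.0136
grasp_force: 15.0
```

Emit:
{"op": "apply_moves", "data": {
  "moves": [
    [0,0,0,0,0,0.07,0],
    [0,0,0,0,0,0.14,0],
    [0,0,0,0,0,0.21,0],
    [0,0,0,0,0,0.28,0],
    [0,0,0,0,0,0.35,0],
    [0,0,0,0,0,0.42,0],
    [0,0,0,0,0,0.49,0],
    [0,0,0,0,0,0.53,0],
    [0,0,0,0,0,0.547,0],
    [0,0,0,0,0,0.547,0],
    [0,0,0,0,0,0.547,0],
    [0,0,0,0,0,0.547,0]
  ]
}}

```text
time_s: 67.7
tool_pos: [0.5675, 0.3423, 0.072]
tool_rot: [179.9, -0.1, 125.6]
force: [4.0, 3.5, -4.3]
grip_width: 0.0137
grasp_force: 15.0
```

Emit:
{"op": "apply_moves", "data": {
  "moves": [
    [0,0,0,0,0,0,0.3],
    [0,0,0,0,0,0,0.5],
    [0,0,0,0,0,0,0.5],
    [0,0,0,0,0,0,0.5],
    [0,0,-0.1,0,0,0,0.5],
    [0,0,-0.3,0,0,0,0.5],
    [0,0,-0.5,0,0,0,0.5],
    [0,0,-0.7,0,0,-0.1,0.5],
    [0,0,-0.83,0,0,-0.2,0.5],
    [0,0,-0.83,0,0,-0.3,0.5],
    [0,0,-0.83,0,0,-0.4,0.5],
    [0,0,-0.83,0,0,-0.5,0.5],
    [0,0,-0.83,0,0,-0.58,0.5],
    [0,0,-0.83,0,0,-0.63,0.5],
    [0,0,-0.83,0,0,-0.63,0.5],
    [0,0,-0.83,0,0,-0.63,0.5]
  ]
}}

```text
time_s: 69.3
tool_pos: [0.5664, 0.3403, 0.2379]
tool_rot: [-180.0, -0.2, 179.6]
force: [-0.7, -0.4, -0.9]
grip_width: 0.0436
grasp_force: 0.0
```

```bash
python3 - <<'E'
from h import *
o=env.get_obs();print(o["time_s"],o["tool_pos"],o["tool_rot"])
c,im=snap("wrist","w11.png",(120,60,400,230,2.8)); np.savez("c11.npz",**c)
E
```

```text
69.3 [0.56637457 0.3402672  0.23786193] [-1.79966562e+02 -1.78285084e-01  1.79608907e+02]
```

View pics/w11.png

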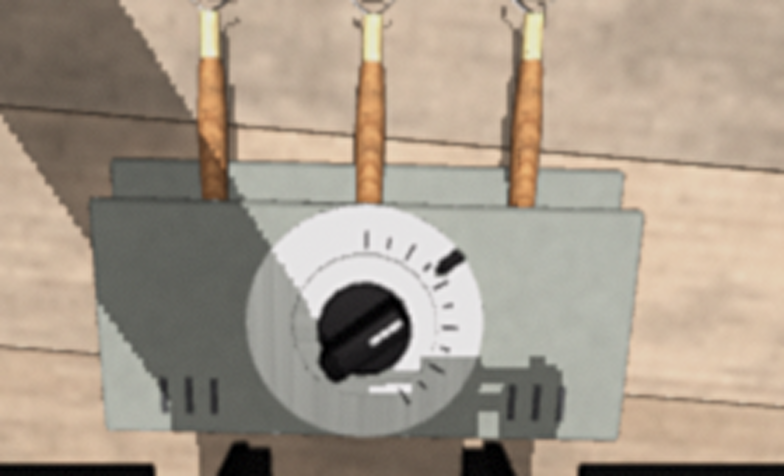

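```bash
python3 - <<'E'
from h import *
c=dict(np.load("c11.npz")); f=lambda x,y:(x/2.8+120,y/2.8+60)
cw=lambda v:np.arctan2(v[1],-v[0])
im=cv2.imread("pics/w11.png").astype(int).min(2)
m=np.zeros_like(im,bool); m[312:352,362:412]=im[312:352,362:412]>110
m&=((np.indices(im.shape)[1]-365)**2+(np.indices(im.shape)[0]-328)**2)<42**2
ys,xs=np.nonzero(m); v=cv2.fitLine(np.float32(np.c_[xs,ys]),cv2.DIST_L2,0,.01,.01).ravel(); print(v,len(xs))
s=1 if v[0]>0 else -1
a=onz(c,f(v[2],v[3]),.094); b=onz(c,f(v[2]+20*s*v[0],v[3]+20*s*v[1]),.094); print("ptr",cw(b-a))
print("ptr eye",cw(onz(c,f(402,321),.094)-onz(c,f(370,345),.094)))
d=im[248:276,434:470]<90; ty,tx=np.nonzero(d); t=(tx.mean()+434,ty.mean()+248)
A=onz(c,f(365,321),.052);T=onz(c,f(*t),.057); print("tab",t,A,T,cw(T-A), cw(T-np.array([.567,.3406,0])))
E
```

```text
[  0.81919223  -0.57351905 385.539      332.25177   ] 282
ptr 0.9530554750189286
ptr eye 0.9196723089859359
tab (np.float64(449.644578313253), np.float64(262.105421686747)) [0.56730804 0.34062309 0.052     ] [0.53943322 0.37892406 0.057     ] 0.941665918927306 0.9472295761145986
```

The pointer reads 0.92–0.95 rad and the tab about 0.945 rad, well within the 0.12 tolerance. The arm is clear of everything, so I'll hand in.

```bash
python3 -c "
from cell import env
print(env.sign_off())"
```

```text
the job is handed in; nothing more can be done
None
```

I handed the job in at about 69 s on the robot's clock: all three tools went through the spring clip and are home in the drier, each middle within about 2 mm of its home point, and the dial pointer is on the tab to within about 0.03 rad; no verdict came back.

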